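# Lift a polished specimen disc with a spatula onto the microscope carrier

## Robot

A 6-joint arm with a two-finger parallel gripper is mounted at the origin on the work surface. World frame = base frame: x ahead of the robot, y to its left, z up, the work surface at z = 0. Lengths are in m, angles in rad, forces in N, time in s.
With the tool pointing down it reaches from about 0.35 to 0.775 m from the base axis. Payload 5.5 kg.
Tool frame: the origin (TCP) lies midway between the tips of the shut fingers; the grasp point (between the pads) lies grip_point_offset behind it (grip_point_offset is the distance from the TCP to the grasp point, in m); z points along the fingers, y is the direction in which the jaws open and shut (so a half turn about z gives the same grasp; the last joint's range is limited). The gripper opens to 85 mm and grips with 20 to 120 N. Pads are 22 mm wide; open, the fingers measure 114 mm over their backs; the gripper's body (76 mm by 85 mm) begins 54 mm behind the grasp point. The pads swing forward as they close: fully open they stand 13 mm farther back than shut.
Start: joints at [1.025, 0.313, 0.046, 1.304, 0, 1.431], TCP at [0.227, 0.528, 0.231] pointing down, gripper open.
Joint ranges: [-2.76, 2.76], [-0.86, 1.69], [-1.03, 1.26], [-2.2, 2.34], [-1.47, 1.5], [-3.14, 3.14]. Speed limits (rad/s): [2.57, 2.57, 3.14, 3.14, 3.14, 3.14].

## Interface

Orientations are given as a unit quaternion [w, x, y, z].
In Python, from workcell import * gives the robot as it stands.
- The arm moves only by the tool send_rows, never from a script. Its argument "series" is one flat list of numbers, 7 for each row, row after row: the shift along the tool's x, y, z in cm, then the turn, a rotation vector about the tool's x, y, z in degrees, then the opening, from 0 (shut) to 1 (fully open). A call has 1 to 10 rows; each row is the pose to reach, as a shift and turn from the pose commanded when the call began, along the tool's axes at that moment; what a row does not reach only later rows make up. A row lasts 1/12 s, in which the tool goes at most 41.7 mm and 7.16 degrees, less where a joint would pass 70% of its speed; a pose out of reach is approached as far as the arm can. A call with a gripper value outside its range is refused whole. The fingers move at their own pace and stop on an object; "newtons" is the grip in N (left out, the last holds). Time passes only in rows, so rows that repeat a pose let the fingers close. It gives the time, the measured TCP pose, the force and the opening at its end, in the units of the state.
- get_state(): the state, without advancing time (a new reading comes with each control period).
- read_camera(name): name is "scene" or "side" or "wrist"; returns the picture (384x512x3 uint8, blue, green, red); there is no depth.
- camera_info(name): a dict with "K" (3x3 intrinsics, pixels), "xyz" and "attitude" of the camera in the world. Camera axes: x right, y down, z forward; pixel columns grow to the right and rows downward; lengths in m; the calibration is good to about 2 mm. A picture is of the moment at which its call begins: read the wrist's pose just before it. camera_info takes no time and is no camera call; for the wrist camera it gives the pose at the moment of the call.
- hand_in(): hands the job in, once; it reports no verdict.
Trained networks look in the newest picture that a camera, given by its name, has taken for a name from the list of things; names that differ only in an ending like _2 or _b are one class to them, and where a whole thing is asked for, a point or a joint stands for the part that bears it (a point fixed in the world has none). Each returns a list of dicts, best first, with "p" (0 to 1); they miss things now and then, are a little off and sometimes report something else, mostly with a low value. They report only what shows in the picture. A call takes as long as a camera call. They do not tell look-alikes from the thing itself.
- silhouettes(camera, label): "pixels" (384x512 bool, what is visible of it) and "box" ([left, top, width, height] in pixels, round what is visible of it).
The state is a dict: "clock": time; "joint_pos": joint angles; "qvel": joint speeds; "tau": joint torques, N m; "tcp_pos": TCP position; "orientation": TCP orientation; "wrist_force": force on the tool from outside, world axes, zero at the start; "ft_torque": the same for the moment, N m; "finger_gap": finger opening in m.
Only numpy, scipy, OpenCV 4.12 (cv2) and the standard library are available. Lean on these libraries where they do the work, as an engineer would, in place of code of your own. Each camera call takes 0.05 s, during which the arm holds its last target. There are 200 camera calls.

## Task

Take the spatula from its stand, work its blade (its angle is set differently each time, so feel for the slab) under the flat metal disc that lies on the black slab (the two steel pins there will back it up; go gently and do not force the blade), lift the disc on the blade and carry it to the dark microscope carrier. Set it level on the carrier's two ledges, home against both of the carrier's pins, draw the blade out, and put the spatula back in its stand. The gripper must not touch the disc, the disc must not be tipped over, and the other things on the bench stay where they are.

Things in the scene. Friction and masses are not known exactly. Their poses are not given: they have to be found in the camera images.
- spatula: cranked spatula. Black handle, a bar 94 long (x) x 20 wide (y) x 18 high, x = -60 to 34; a shank runs down to a knuckle at x = 50, z = -53.5, which carries the steel blade, 110 x 46 x 2.4. With the blade parallel to the handle its free edge is at x = 155, its underside at z = -60. Origin: on the handle's centre line, the point to grip, near the balance. 310 g
- stand: fixed dark steel stand for the spatula: base 115 x 70 x 6, with two saddles 8 thick at x = 24 and x = -52, each with a 30 wide notch for the handle between 12 high cheeks, notch floor 71 above the bench. Origin: underside, below the handle's grip point; the blade points to +x
- stand_rest (a point): where the spatula's origin is when its handle rests in the stand's notches (80 above the bench); stand axes. The spatula's blade turns on its stiff knuckle (axis y): each time it is set anew, up to 9 degrees up or down from parallel to the handle, and the state does not tell how
- disc: plain metal disc, 90 diameter, 10 thick, about 170 g, lying flat. Its lower rim is bevelled: the underside is flat out to 39 radius and slopes up to 45 radius at 4 mm height. Origin: centre of its underside, z up
- slab: fixed matt black slab 170 (x) x 130 (y) x 12 thick, let into the bench by an amount that differs (its top stands 7 to 12 above the bench), with two upright steel pins (12 diameter, 16 high above the slab) at x = 68, y = +-32. Origin: centre of its underside; the pins are at its +x end, the open end is -x
- slab_home (a point): point on the slab's top where the disc's centre is when the disc touches both slab pins; slab axes
- carrier: fixed dark steel carrier: base 130 (x) x 120 (y) x 8 high, two ledges along x, 100 long x 19 wide, tops 38 above the bench, at y = +-33 to +-52: the channel between is 66 wide, 30 deep. On each ledge a steel pin (12 diameter, 18 high) at x = 31.6, y = +-40. Origin: centre of its underside; load it from the open -x end towards +x
- carrier_seat (a point): point midway between the ledges at the height of their tops (38 above the bench), where the centre of the disc's underside is when the disc lies on both ledges touching both carrier pins; carrier axes
- puck_a: bystander: black round specimen mount, 32 diameter, 22 high; origin under its centre
- puck_b: bystander: black round specimen mount, 40 diameter, 24 high; origin under its centre
- bottle: bystander: capped bottle, 60 diameter, 110 high; origin under its centre
- jar: bystander: amber jar, 70 diameter, 80 high; origin under its centre
- dish: bystander: low white dish, 100 diameter, 20 high; origin under its centre
- mouse: bystander: black computer mouse, 105 x 60 x 33; origin under its centre
- loupe: bystander: black magnifier, 44 diameter, 35 high; origin under its centre
There are look-alikes about, which are no part of the job. What is shaped like the carrier but red is not meant. Of the things that look like the spatula, the larger one is meant.

How it is judged:
By the outcome, as a careful person would: the job done as asked, in the order asked, and still so for the second after the job is handed in, with the robot touching nothing.
It also fails if it takes over 72 s, if anything falls off the work surface, if the arm or the gripper's body presses on something with over 40 N, if the wrist force passes 120 N, or if a joint passes its speed limit or range.

## Working session

There is one attempt and no reset: what is moved stays moved. The work goes in short steps, Python scripts to look and compute and a tool call to move; the robot and the scene stay as the last step left them, time stands still between calls to the robot, and variables do not carry over. Pictures are saved under pics/ and viewed, about 8 in all and at most 12, crops included, and the job is handed in when it is done.

Besides the shell and the picture viewer there is one more tool, called after "Emit:" as name(argument=value, ...) on one line, values as JSON. send_rows: Moves the arm, as the interface text tells. Its arguments: {"type":"object","properties":{"series":{"type":"array"},"newtons":{"type":"number"}},"required":["series"]}

```bash
ls; mkdir -p pics; python3 - <<'E'
from workcell import *
import cv2,numpy as np
print(get_state())
for n in ["scene","side","wrist"]:
    print(n,camera_info(n))
    im=read_camera(n); cv2.imwrite(f"pics/{n}0.png",im)
a=cv2.imread("pics/scene0.png");b=cv2.imread("pics/side0.png")
cv2.imwrite("pics/s0.png",cv2.resize(a,(800,600)));
cv2.imwrite("pics/d0.png",cv2.resize(b,(800,600)))
E
```

```text
pics
{'clock': 0.0, 'joint_pos': array([ 1.02539193e+00,  3.13998524e-01,  4.49731416e-02,  1.30362050e+00,
       -1.05305000e-05,  1.43119977e+00]), 'qvel': array([-4.81777585e-04,  5.73621659e-04, -1.00895465e-03,  6.73464238e-04,
        7.29948827e-05, -1.47890846e-03]), 'tau': array([ 1.81907129e-03, -4.80622673e+01,  2.98535514e+01,  1.93609967e-02,
       -2.44218645e-04,  3.51280008e-06]), 'tcp_pos': array([0.22672348, 0.52784465, 0.23040757]), 'orientation': array([-3.05620806e-04,  2.01514430e-01,  9.79485109e-01, -8.72832252e-04]), 'wrist_force': array([-0.04375152,  0.99626772, -0.13674743]), 'ft_torque': array([-0.02092882,  0.02450229,  0.0413365 ]), 'finger_gap': 0.08552910598577723}
scene {'K': array([[391.82676213,   0.        , 258.02668289],
       [  0.        , 391.82676213, 185.34428074],
       [  0.        ,   0.        ,   1.        ]]), 'xyz': array([ 1.22159655, -0.02004616,  1.12777519]), 'attitude': array([-0.1936419 ,  0.68601232,  0.67297329, -0.19747624])}
side {'K': array([[458.00541614,   0.        , 260.8622368 ],
       [  0.        , 458.00541614, 195.98839862],
       [  0.        ,   0.        ,   1.        ]]), 'xyz': array([ 0.01975991, -0.98286419,  1.2758314 ]), 'attitude': array([-0.35870192,  0.89795372, -0.23644491,  0.09542459])}
wrist {'K': array([[336.65602236,   0.        , 257.91577519],
       [  0.        , 336.65602236, 190.41408165],
       [  0.        ,   0.        ,   1.        ]]), 'xyz': array([0.15983068, 0.55719816, 0.37274105]), 'attitude': array([0.1213776 , 0.82628223, 0.5443738 , 0.07862773])}
```

View pics/s0.png

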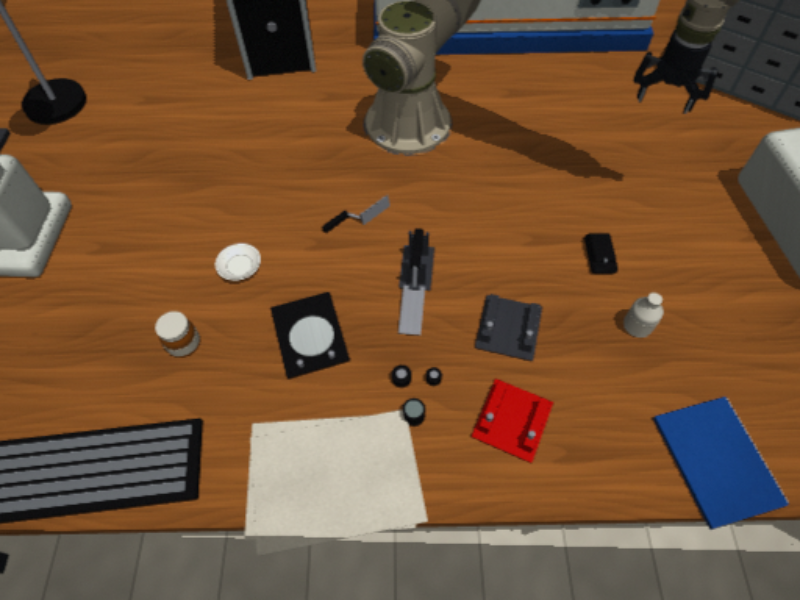

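View pics/d0.png

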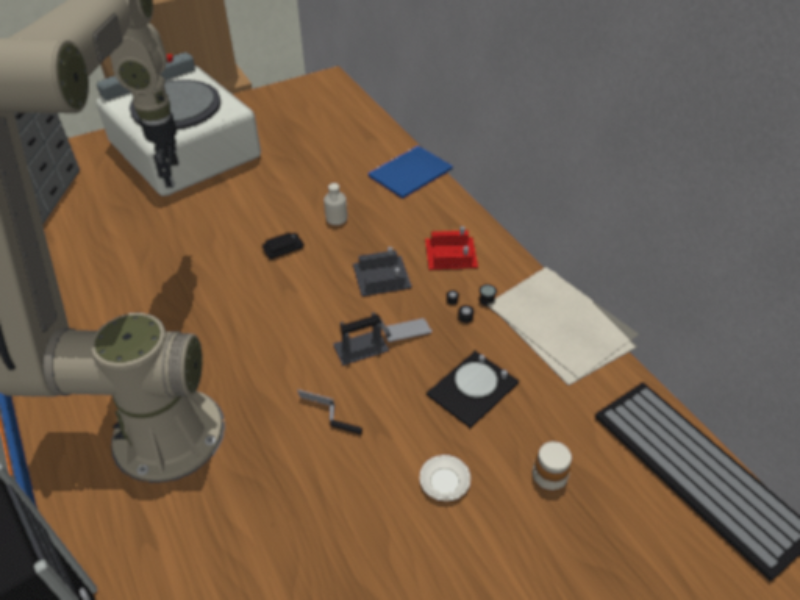

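Scene (800x600): spatula in its stand at (415,275), blade pointing towards +x (down the picture); slab with disc at (310,335) and pins at its lower edge (300,363) and (332,354); dark carrier at (508,327); red look-alike carrier at (512,420); small spatula decoy at (355,215). Next: coarse fits.

```bash
cat > h.py <<'E'
from workcell import *
import cv2,numpy as np
from scipy.spatial.transform import Rotation as R
from scipy.optimize import minimize
def rot(q): return R.from_quat([q[1],q[2],q[3],q[0]])
def proj(ci,P):
    p=rot(ci["attitude"]).inv().apply(np.atleast_2d(P)-ci["xyz"]); q=p@ci["K"].T
    return q[:,:2]/q[:,2:]
def ray(ci,uv,z):
    d=rot(ci["attitude"]).apply(np.linalg.inv(ci["K"])@[uv[0],uv[1],1]); return ci["xyz"]+d*(z-ci["xyz"][2])/d[2]
def box(x0,x1,y0,y1,z0,z1): return np.array([[x,y,z] for x in(x0,x1) for y in(y0,y1) for z in(z0,z1)])/1000.
def cyl(x,y,r,z0,z1):
    t=np.linspace(0,2*np.pi,33)[:-1]; return np.array([[x+r*np.cos(a),y+r*np.sin(a),z] for a in t for z in(z0,z1)])/1000.
def stand(): return [box(-67.5,47.5,-35,35,0,6)] + [b for s in(24,-52) for b in (box(s-4,s+4,-27,27,0,71),box(s-4,s+4,-27,-15,71,83),box(s-4,s+4,15,27,71,83))]
SLAB=[box(-85,85,-65,65,0,12),cyl(68,32,6,12,28),cyl(68,-32,6,12,28)]
CARR=[box(-65,65,-60,60,0,8),box(-50,50,33,52,8,38),box(-50,50,-52,-33,8,38),cyl(31.6,40,6,38,56),cyl(31.6,-40,6,38,56)]
DISC=[cyl(0,0,39,0,.1),cyl(0,0,45,4,10)]; DISC=[np.vstack(DISC)]
HANDLE=[box(-60,34,-10,10,-9,9)]
def blade(a,x0=50,z0=-53.5): # a deg, + = tip up
    b=box(45-50+0,105,-23,23,-6.5,-4.1); r=R.from_euler('y',-a,degrees=True).apply(b); return [r+np.array([x0,0,z0])/1000]
S=4
def render(ci,parts,p,sc=S):
    m=np.zeros((384*sc,512*sc),np.uint8); r=R.from_euler('z',p[2])
    for b in parts:
        uv=proj(ci,r.apply(b)+[p[0],p[1],p[3]])
        cv2.fillConvexPoly(m,cv2.convexHull(np.round(((uv+.5)*sc-.5)).astype(np.int32)),1)
    return cv2.resize(m.astype(np.float32),(512,384),interpolation=cv2.INTER_AREA)
def fit(views,parts,p0,fixz=True,step=(.008,.008,.08,.003)):
    n=3 if fixz else 4
    def f(v):
        p=list(v)+list(p0[n:]); c=0
        for ci,m in views:
            a=render(ci,parts,p); c+=1-np.minimum(a,m).sum()/np.maximum(a,m).sum()
        return c/len(views)
    x=np.array(p0[:n],float)
    for k in(1,.25):
        sim=np.vstack([x]+[x+k*np.eye(n)[i]*step[i] for i in range(n)])
        o=minimize(f,x,method='Nelder-Mead',options=dict(initial_simplex=sim,maxiter=150,xatol=1e-4,fatol=1e-5)); x=o.x
    return np.round(x,4),round(o.fun,3)
E
python3 - <<'E'
from h import *
D={}
for c in("scene","side"):
    read_camera(c); ci=camera_info(c)
    for l in("spatula","stand","slab","disc","carrier"):
        for r in silhouettes(c,l)[:3]:
            m=r["pixels"]; ys,xs=np.nonzero(m)
            if len(xs)==0: continue
            g=ray(ci,(xs.mean(),ys.mean()),.01)
            print(c,l,round(r["p"],2),r["box"],len(xs),np.round(g[:2],3))
            D.setdefault((c,l),[]).append(m)
import pickle; pickle.dump(D,open("D.pkl","wb"))
E
```

```text
scene spatula 0.97 [256.5, 146.8, 16.4, 70.4] 575 [0.531 0.001]
scene spatula 0.48 [206.5, 124.2, 41.7, 26.4] 323 [ 0.311 -0.123]
scene stand 0.69 [255.5, 150.6, 19.1, 34.0] 375 [0.454 0.013]
scene stand 0.45 [176.4, 184.7, 47.3, 57.2] 1314 [ 0.624 -0.217]
scene slab 0.72 [172.3, 191.6, 51.7, 48.5] 1371 [ 0.626 -0.216]
scene slab 0.26 [248.0, 236.2, 14.8, 9.7] 111 [ 0.722 -0.026]
scene disc 0.77 [185.6, 202.1, 31.1, 22.8] 545 [ 0.627 -0.211]
scene carrier 0.97 [300.6, 243.7, 52.4, 49.7] 1680 [0.817 0.182]
side spatula 0.87 [218.5, 202.4, 55.1, 15.2] 455 [0.542 0.03 ]
side spatula 0.63 [188.6, 246.4, 41.0, 31.2] 196 [ 0.319 -0.124]
side stand 0.77 [214.8, 208.2, 31.2, 27.7] 513 [0.459 0.01 ]
side slab 0.74 [272.8, 223.3, 58.9, 50.7] 1043 [ 0.608 -0.229]
side slab 0.32 [207.4, 114.2, 15.3, 29.2] 295 [0.631 0.511]
side disc 0.78 [296.6, 234.9, 18.7, 17.6] 428 [ 0.637 -0.203]
side carrier 0.95 [273.6, 142.3, 33.6, 28.5] 747 [0.816 0.191]
side carrier 0.89 [226.2, 157.1, 36.6, 33.7] 799 [0.614 0.206]
side carrier 0.3 [267.0, 293.8, 33.6, 25.7] 646 [ 0.447 -0.378]
```

```bash
cat >> h.py <<'E'
def move(pos,yaw=None,Rw=None,pitch=0):
    """rel shift cm/rotvec deg from current measured pose to tcp pos, tool x at yaw(deg), z down; returns rows needed"""
    s=get_state(); R0=rot(s["orientation"])
    if Rw is None: Rw=topR(yaw,pitch)
    d=R0.inv().apply(np.array(pos)-s["tcp_pos"])*100; w=(R0.inv()*Rw).as_rotvec(degrees=True)
    return np.round(np.r_[d,w],2), "rows", round(max(np.linalg.norm(d)/4.17,np.linalg.norm(w)/7.16),1)
def topR(yaw,pitch=0):
    y=np.radians(yaw); x=np.array([np.cos(y),np.sin(y),0]); z=np.array([0,0,-1.]); 
    return R.from_matrix(np.c_[x,np.cross(z,x),z])*R.from_euler('y',pitch,degrees=True)
E
python3 - <<'E'
from h import *
s=get_state(); ci=camera_info("wrist"); R0=rot(s["orientation"])
print(R0.inv().apply(ci["xyz"]-s["tcp_pos"]), (R0.inv()*rot(ci["attitude"])).as_matrix().round(3))
import pickle;D=pickle.load(open("D.pkl","rb")); c={k:camera_info(k) for k in("scene","side")}
v=lambda l,i,j:[(c["scene"],D["scene",l][i]),(c["side"],D["side",l][j])]
print("slab",fit(v("slab",0,0),SLAB,[.62,-.216,0.15,-.002]))
print("disc",fit(v("disc",0,0),DISC,[.62,-.216,0,.01]))
print("carr side",fit([(c["side"],D["side","carrier"][1])],CARR,[.6,.16,-.1,0]))
print("stand",fit(v("stand",0,0),stand()+HANDLE[:0],[.45,.01,-.05,0]))
for y,p in((.16,(.56,.16,.25)),(.01,(.5,.0,.25))): print(move(p,180))
E
```

```text
[ 0.0730693   0.00025224 -0.14222179] [[-0.    -0.958 -0.286]
 [ 1.    -0.    -0.001]
 [ 0.001 -0.286  0.958]]
slab (array([ 0.62  , -0.2161,  0.2841]), np.float64(0.34))
disc (array([ 0.6333, -0.2082, -0.1484]), np.float64(0.088))
carr side (array([ 0.6138,  0.203 , -0.29  ]), np.float64(0.067))
stand (array([ 0.471 ,  0.0109, -0.106 ]), np.float64(0.351))
(array([-4.514e+01, -2.070e+01, -1.860e+00,  1.000e-02,  1.000e-02,
       -2.325e+01]), 'rows', np.float64(11.9))
(array([-4.594e+01, -3.777e+01, -1.870e+00,  1.000e-02,  1.000e-02,
       -2.325e+01]), 'rows', np.float64(14.3))
```

Emit:
send_rows(series=[-44,-18,-1.9,0,0,-23.2,1,-44,-18,-1.9,0,0,-23.2,1,-44,-18,-1.9,0,0,-23.2,1,-44,-18,-1.9,0,0,-23.2,1,-44,-18,-1.9,0,0,-23.2,1,-44,-18,-1.9,0,0,-23.2,1,-44,-18,-1.9,0,0,-23.2,1,-44,-18,-1.9,0,0,-23.2,1,-44,-18,-1.9,0,0,-23.2,1,-44,-18,-1.9,0,0,-23.2,1])

```text
clock: 1.58
tcp_pos: [0.5129, 0.237, 0.2479]
orientation: [0.0, 0.0, 1.0, 0.0]
wrist_force: [-0.2, 0.0, -0.2]
finger_gap: 0.0854
```

```bash
cat > look.py <<'E'
from h import *
import sys,pickle
def look(tag,labels):
    ci=camera_info("wrist"); im=read_camera("wrist"); cv2.imwrite(f"pics/{tag}.png",im); out={}
    for l in labels:
        rs=silhouettes("wrist",l); out[l]=[r["pixels"] for r in rs]
        for r in rs[:3]: print(tag,l,round(r["p"],2),np.round(r["box"],0),r["pixels"].sum())
    ci2=camera_info("wrist"); print("drift",np.abs(ci["xyz"]-ci2["xyz"]).max())
    pickle.dump((ci,out),open(tag+".pkl","wb")); return ci,im,out
E
python3 - <<'E'
from look import *
print(get_state()["tcp_pos"],get_state()["qvel"].round(3))
ci,im,o=look("w1",["carrier"])
for m in o["carrier"][:2]:
    print(fit([(ci,m)],CARR,[.614,.203,-.29,0]))
print(move((.58,-.2,.25),180),move((.49,0.01,.25),180))
E
```

```text
[0.51292414 0.23698779 0.2479005 ] [-0.807  0.303  0.455  0.146  0.004 -0.802]
w1 carrier 0.86 [170. 178. 117. 113.] 9327
w1 carrier 0.81 [175. 315. 106.  52.] 2394
drift 0.00288397370058735
(array([ 0.6145,  0.1976, -0.2832]), np.float64(0.042))
(array([ 0.614,  0.203, -0.29 ]), np.float64(1.0))
(array([ -6.75, -43.39,  -0.2 ,  -0.05,   0.13,  -0.47]), 'rows', np.float64(10.5)) (array([  2.42, -22.46,  -0.25,  -0.05,   0.13,  -0.47]), 'rows', np.float64(5.4))
```

```bash
python3 - <<'E'
from look import *
ci,im,o=look("w1b",["carrier"])
print(get_state()["tcp_pos"])
p,e=fit([(ci,o["carrier"][0])],CARR,[.6145,.1976,-.283,0]); print(p,e)
print(move((.57,-.2,.22),180))
a=render(ci,CARR,[*p,0],1); cs,_=cv2.findContours((a>.5).astype(np.uint8),0,1)
cv2.drawContours(im,cs,-1,(0,255,0),1); cv2.imwrite("pics/w1o.png",im[130:384,100:400])
E
```

```text
w1b carrier 0.92 [178. 314. 105.  51.] 2567
w1b carrier 0.86 [173. 173. 117. 119.] 9661
drift 0.0032140565579317215
[0.51242284 0.23756052 0.24726469]
[ 0.6145  0.1976 -0.283 ] 1.0
(array([-5.930e+00, -4.373e+01,  2.710e+00,  1.000e-02, -3.000e-02,
       -2.200e-01]), 'rows', np.float64(10.6))
```

Emit:
send_rows(series=[-4,-43,3,0,0,0,1,-4,-43,3,0,0,0,1,-4,-43,3,0,0,0,1,-4,-43,3,0,0,0,1,-4,-43,3,0,0,0,1,-4,-43,3,0,0,0,1,-4,-43,3,0,0,0,1,-4,-43,3,0,0,0,1,-4,-43,3,0,0,0,1,-4,-43,3,0,0,0,1])

```text
clock: 2.62
tcp_pos: [0.5497, -0.1751, 0.2188]
orientation: [0.0, -0.001, 1.0, 0.0]
wrist_force: [0.4, 0.0, 0.7]
finger_gap: 0.0853
```

Emit:
send_rows(series=[0,0,0,0,0,0,1,0,0,0,0,0,0,1,0,0,0,0,0,0,1,0,0,0,0,0,0,1])

```text
clock: 2.95
tcp_pos: [0.5498, -0.1731, 0.2188]
orientation: [-0.0, -0.001, 1.0, 0.0]
wrist_force: [0.2, -0.2, -0.5]
finger_gap: 0.0852
```

```bash
python3 - <<'E'
from look import *
print(get_state()["tcp_pos"])
ci,im,o=look("w2",["slab","disc"])
for m in o["slab"][:1]:
    m=m|o["disc"][0]
    for z in (-.003,-.001): print(z,fit([(ci,m)],SLAB,[.62,-.216,.2,z]),fit([(ci,o["disc"][0])],DISC,[.625,-.21,0,z+.012]))
cv2.imwrite("pics/w2.png",cv2.resize(im,(800,600),interpolation=2))
print(move((.50,0.01,.22),180))
E
```

```text
[ 0.5497678  -0.17307185  0.21881732]
w2 slab 0.6 [136. 137. 158. 158.] 11562
w2 disc 0.73 [184. 197.  78.  79.] 4903
drift 0.0002547411225917451
-0.003 (array([ 0.6211, -0.2174,  0.2941]), np.float64(0.017)) (array([ 0.6335, -0.2101, -0.0242]), np.float64(0.015))
-0.001 (array([ 0.6201, -0.217 ,  0.2953]), np.float64(0.025)) (array([ 0.6327, -0.2099,  0.0299]), np.float64(0.017))
(array([ 4.97, 18.35, -0.1 ,  0.  ,  0.02,  0.1 ]), 'rows', np.float64(4.6))
```

Emit:
send_rows(series=[4,18,0,0,0,0,1,4,18,0,0,0,0,1,4,18,0,0,0,0,1,4,18,0,0,0,0,1,4,18,0,0,0,0,1,4,18,0,0,0,0,1,4,18,0,0,0,0,1,4,18,0,0,0,0,1])

```text
clock: 3.77
tcp_pos: [0.5104, 0.0049, 0.219]
orientation: [0.001, -0.0, 1.0, -0.0]
wrist_force: [0.5, -0.5, 0.2]
finger_gap: 0.0858
```

```bash
python3 - <<'E'
from look import *
print(get_state()["tcp_pos"],get_state()["qvel"].round(3))
ci,im,o=look("w3",["stand","spatula"])
print(fit([(ci,o["stand"][0]|o["spatula"][0])],stand()+[b+np.array([0,0,.08]) for b in HANDLE+blade(0)],[.45,.01,-.1,0]))
for a in(-8,-4,0,4,8): print(a,fit([(ci,o["spatula"][0])],[b+np.array([0,0,.08]) for b in HANDLE+blade(a)+[box(30,55,-6,6,-60,5)]],[.45,.01,-.1,0]))
c1,o1=pickle.load(open("w1.pkl","rb")); print("carr",fit([(c1,o1["carrier"][0])],CARR,[.6145,.1976,-.283,0]))
c1,o1=pickle.load(open("w1b.pkl","rb")); print("carr",fit([(c1,o1["carrier"][1])],CARR,[.6145,.1976,-.283,0]))
cv2.imwrite("pics/w3.png",cv2.resize(im,(800,600),interpolation=2))
E
```

```text
[0.51037644 0.00486773 0.21898489] [-0.028  0.012  0.005  0.     0.002  0.001]
w3 stand 0.71 [228.  50.  78. 123.] 5366
w3 spatula 0.85 [228.  62.  56. 200.] 6545
drift 0.0009358288691236789
(array([ 0.4693,  0.0095, -0.1227]), np.float64(0.038))
-8 (array([ 0.4758,  0.0088, -0.1214]), np.float64(0.023))
-4 (array([ 0.4752,  0.0088, -0.1215]), np.float64(0.047))
0 (array([ 0.475 ,  0.0088, -0.1219]), np.float64(0.071))
4 (array([ 0.4748,  0.0089, -0.1216]), np.float64(0.095))
8 (array([ 0.4744,  0.0088, -0.1218]), np.float64(0.116))
carr (array([ 0.6145,  0.1979, -0.2837]), np.float64(0.041))
carr (array([ 0.6144,  0.1982, -0.2782]), np.float64(0.018))
```

View pics/w3.png

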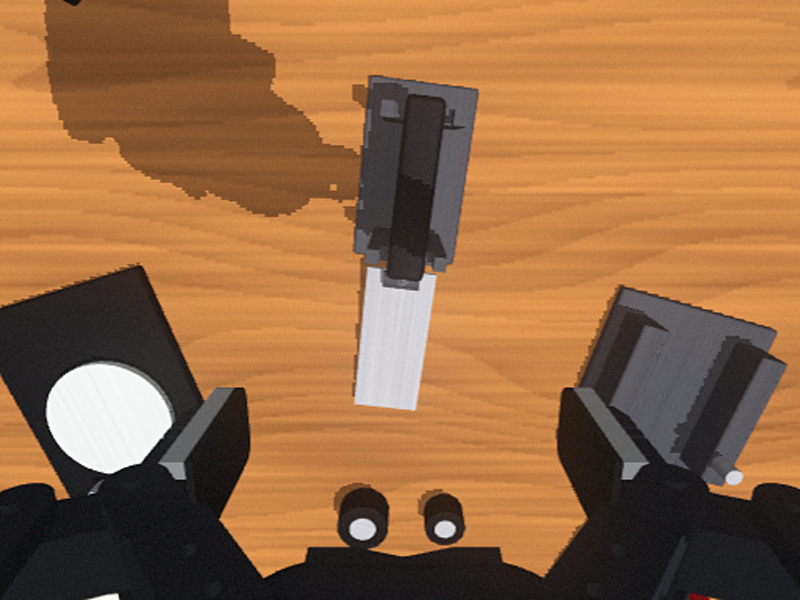

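Wrist view: spatula at (415,240) with blade tip at (385,408), pointing -7°; slab/disc left, carrier right, pucks in front at (362,520) and (444,518). Now a joint fit of origin and blade angle.

```bash
python3 - <<'E'
from look import *
ci,o=pickle.load(open("w3.pkl","rb")); D=pickle.load(open("D.pkl","rb"))
m=o["spatula"][0]
V={"w":[(ci,m)],"w+s+d":[(ci,m),(camera_info("scene"),D["scene","spatula"][0]),(camera_info("side"),D["side","spatula"][0])]}
for n,v in V.items():
  for a in(-10,-8,-6,-4,-2,2): print(n,a,fit(v,[b+np.array([0,0,.08]) for b in HANDLE+blade(a)+[box(36,55,-6,6,-60,-50)]],[.472,.009,-.12,0]))
print("stand",fit([(ci,o["stand"][0]|m)],stand()+[b+np.array([0,0,.08]) for b in HANDLE+blade(-8)],[.47,.009,-.12,0]))
im=cv2.imread("pics/w3.png"); 
s=get_state(); print(s["tcp_pos"])
# direct pixel: handle ends along axis at z=.089, wrist 800 px coords
f=512/800
for uv in((425,96),(405,282),(443,97),(388,280)): print(uv,ray(ci,np.array(uv)*f,.089))
for uv in((356,404),(415,410)): print(uv,ray(ci,np.array(uv)*f,.02),ray(ci,np.array(uv)*f,.008))
E
```

```text
w -10 (array([ 0.4766,  0.0087, -0.1204]), np.float64(0.033))
w -8 (array([ 0.4758,  0.0088, -0.1208]), np.float64(0.024))
w -6 (array([ 0.4755,  0.0088, -0.1217]), np.float64(0.034))
w -4 (array([ 0.4755,  0.0088, -0.1228]), np.float64(0.047))
w -2 (array([ 0.475 ,  0.009 , -0.1205]), np.float64(0.059))
w 2 (array([ 0.4749,  0.0089, -0.124 ]), np.float64(0.083))
w+s+d -10 (array([ 0.4773,  0.0091, -0.1171]), np.float64(0.137))
w+s+d -8 (array([ 0.4752,  0.0091, -0.1174]), np.float64(0.125))
w+s+d -6 (array([ 0.4752,  0.0089, -0.1177]), np.float64(0.123))
w+s+d -4 (array([ 0.4754,  0.009 , -0.1211]), np.float64(0.129))
w+s+d -2 (array([ 0.4755,  0.009 , -0.1273]), np.float64(0.14))
w+s+d 2 (array([ 0.476 ,  0.0088, -0.1273]), np.float64(0.169))
stand (array([ 0.47  ,  0.0094, -0.1199]), np.float64(0.04))
[0.51040174 0.00379921 0.21857379]
(425, 96) [0.41690702 0.01562622 0.089     ]
(405, 282) [0.51014338 0.00603048 0.089     ]
(443, 97) [0.4173624 0.0243547 0.089    ]
(388, 280) [ 0.50903812 -0.00306094  0.089     ]
(356, 404) [ 0.61963049 -0.02899537  0.02      ] [ 0.62604646 -0.03019939  0.008     ]
(415, 410) [0.62443621 0.01356141 0.02      ] [0.63102123 0.01385447 0.008     ]
```

```bash
python3 - <<'E'
from h import *
import workcell; print([n for n in dir(workcell) if not n.startswith('__')]); 
g=getattr(workcell,"grip_point_offset",None); print(g); s=get_state(); print([k for k in s])
p=np.array([.4765,.0086,.08-(g or .012)])
print(move(p+[0,0,.06],173.1),move(p,173.1))
E
```

```text
['MotionError', 'camera_info', 'get_state', 'grip_point_offset', 'hand_in', 'read_camera', 'silhouettes']
0.0187
['clock', 'joint_pos', 'qvel', 'tau', 'tcp_pos', 'orientation', 'wrist_force', 'ft_torque', 'finger_gap']
(array([ 3.39,  0.47,  9.73, -0.01,  0.01,  6.76]), 'rows', np.float64(2.5)) (array([ 3.390e+00,  4.700e-01,  1.573e+01, -1.000e-02,  1.000e-02,
        6.760e+00]), 'rows', np.float64(3.9))
```

Emit:
send_rows(series=[3.4,0.5,6,0,0,6.8,1,3.4,0.5,8,0,0,6.8,1,3.4,0.5,10,0,0,6.8,1,3.4,0.5,12,0,0,6.8,1,3.4,0.5,14,0,0,6.8,1,3.4,0.5,15.7,0,0,6.8,1,3.4,0.5,15.7,0,0,6.8,1,3.4,0.5,15.7,0,0,6.8,1,3.4,0.5,15.7,0,0,6.8,1])

```text
clock: 4.67
tcp_pos: [0.4768, 0.0092, 0.0624]
orientation: [0.0, 0.06, 0.998, -0.0]
wrist_force: [-0.4, 0.4, 0.5]
finger_gap: 0.0855
```

```bash
python3 - <<'E'
from h import *
print(move([.4765,.0086,.0613],173.1),get_state()["wrist_force"])
E
```

```text
(array([ 0.02, -0.06,  0.11,  0.  ,  0.05, -0.01]), 'rows', np.float64(0.0)) [-0.41716687  0.39748639  0.53411391]
```

Close hard and let it settle, then lift.

Emit:
send_rows(series=[0,-0.05,0.1,0,0,0,0,0,-0.05,0.1,0,0,0,0,0,-0.05,0.1,0,0,0,0,0,-0.05,0.1,0,0,0,0,0,-0.05,0.1,0,0,0,0,0,-0.05,0.1,0,0,0,0,0,-0.05,0.1,0,0,0,0,0,-0.05,0.1,0,0,0,0], newtons=110)

```text
clock: 5.33
tcp_pos: [0.4762, 0.0094, 0.0613]
orientation: [0.0, 0.06, 0.998, -0.0]
wrist_force: [-1.4, -0.6, 5.9]
finger_gap: 0.0182
```

```bash
python3 - <<'E'
from h import *
s=get_state(); print(s["wrist_force"],s["ft_torque"],s["finger_gap"],s["tcp_pos"],topR(173.1).inv().__mul__(rot(s["orientation"])).as_rotvec(degrees=True))
E
```

```text
[-1.44348967 -0.6146798   5.91776371] [-0.03162512  0.30235047 -0.06771537] 0.018212466581066507 [0.47620328 0.00937139 0.06131558] [ 0.00415384 -0.04858925 -0.05810513]
```

Emit:
send_rows(series=[0,0,-0.5,0,0,0,0,0,0,-2,0,0,0,0,0,0,-4,0,0,0,0,0,0,-7,0,0,0,0,0,0,-10,0,0,0,0,0,0,-12,0,0,0,0,0,0,-12,0,0,0,0,0,0,-12,0,0,0,0])

```text
clock: 6.0
tcp_pos: [0.4765, 0.0093, 0.1812]
orientation: [0.001, 0.06, 0.998, -0.0]
wrist_force: [-0.1, 0.1, -3.6]
finger_gap: 0.0182
```

```bash
python3 - <<'E'
from look import *
s=get_state(); print(s["wrist_force"],s["ft_torque"],s["finger_gap"],s["tcp_pos"])
Rt=rot(s["orientation"]); G=s["tcp_pos"]-Rt.apply([0,0,.0187]); print(G)
V=[]
for c in("wrist","scene","side"):
    ci=camera_info(c); im=read_camera(c); cv2.imwrite(f"pics/l_{c}.png",im)
    r=silhouettes(c,"spatula"); print(c,[(round(q["p"],2),np.round(q["box"])) for q in r[:3]])
    V.append((ci,r[0]["pixels"]))
pickle.dump((V,G),open("lift.pkl","wb"))
yaw=-.1205
for a in np.arange(-10,3,2.): print(a,[fit([v],[b for b in HANDLE+blade(a)+[box(36,55,-6,6,-60,-50)]],[G[0],G[1],yaw,G[2]])  for v in V])
cv2.imwrite("pics/l_all.png",np.hstack([cv2.resize(cv2.imread("pics/l_wrist.png")[60:260,170:370],(400,400)),cv2.resize(cv2.imread("pics/l_side.png")[120:260,180:320],(400,400))]))
E
```

```text
[-0.10033302  0.10207055 -3.59713328] [ 0.04909881  0.05890402 -0.00032215] 0.01815782581896548 [0.47651688 0.0093307  0.18121538]
[0.47648059 0.00933405 0.19991535]
wrist [(0.87, array([229., 124.,  61., 230.])), (0.75, array([  0.,   0., 122.,  67.]))]
scene [(0.62, array([256., 130.,  18.,  67.])), (0.61, array([207., 127.,  42.,  20.]))]
side [(0.65, array([214., 179.,  62.,  18.])), (0.49, array([188., 249.,  45.,  28.]))]
-10.0 [(array([ 0.4764,  0.0095, -0.1178]), np.float64(0.22)), (array([ 0.4742,  0.0092, -0.1121]), np.float64(0.182)), (array([ 0.4743,  0.0091, -0.1066]), np.float64(0.304))]
-8.0 [(array([ 0.4764,  0.0093, -0.124 ]), np.float64(0.222)), (array([ 0.4754,  0.008 , -0.1043]), np.float64(0.18)), (array([ 0.4744,  0.01  , -0.1298]), np.float64(0.31))]
-6.0 [(array([ 0.4764,  0.0094, -0.1229]), np.float64(0.225)), (array([ 0.4754,  0.0083, -0.1056]), np.float64(0.179)), (array([ 0.472 ,  0.0104, -0.1463]), np.float64(0.321))]
-4.0 [(array([ 0.4765,  0.0095, -0.1177]), np.float64(0.227)), (array([ 0.4763,  0.0082, -0.1039]), np.float64(0.181)), (array([ 0.4727,  0.0085, -0.1522]), np.float64(0.333))]
-2.0 [(array([ 0.4767,  0.0096, -0.1153]), np.float64(0.229)), (array([ 0.4779,  0.0081, -0.1052]), np.float64(0.183)), (array([ 0.473 ,  0.0088, -0.1694]), np.float64(0.34))]
0.0 [(array([ 0.4768,  0.0095, -0.1196]), np.float64(0.23)), (array([ 0.4803,  0.008 , -0.1048]), np.float64(0.188)), (array([ 0.4731,  0.0097, -0.1947]), np.float64(0.351))]
2.0 [(array([ 0.4766,  0.0095, -0.1177]), np.float64(0.232)), (array([ 0.4818,  0.008 , -0.1039]), np.float64(0.196)), (array([ 0.473 ,  0.0088, -0.2072]), np.float64(0.361))]
```

View pics/l_all.png

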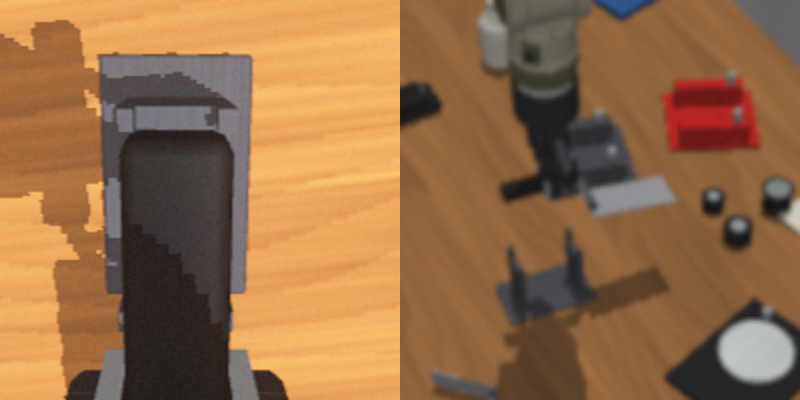

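Wrist crop: handle firmly between the pads; side crop: spatula held, blade clear of the stand. Estimate the blade angle from bright-steel masks with free image offset.

```bash
python3 - <<'E'
from look import *
V,G=pickle.load(open("lift.pkl","rb"))
for (ci,m),n in list(zip(V,("wrist","scene","side")))[1:]:
    im=cv2.imread(f"pics/l_{n}.png"); hsv=cv2.cvtColor(im,cv2.COLOR_BGR2HSV)
    base=render(ci,blade(-5),[G[0],G[1],-.1205,G[2]])
    roi=cv2.dilate(base,np.ones((13,13)))>0
    b=(roi&(hsv[...,1]<60)&(hsv[...,2]>95)).astype(np.uint8)
    k,L,st,_=cv2.connectedComponentsWithStats(b); j=1+np.argmax(st[1:,4]); b=(L==j).astype(np.float32)
    print(n,b.sum(),base.sum(),st[j])
    def f(v):
        a=render(ci,blade(v[2]),[G[0],G[1],-.1205,G[2]],8)
        a=cv2.warpAffine(a,np.float32([[1,0,v[0]],[0,1,v[1]]]),(512,384)); return 1-np.minimum(a,b).sum()/np.maximum(a,b).sum()
    for a0 in(-7,0):
        o=minimize(f,[0,0,a0],method='Nelder-Mead',options=dict(initial_simplex=[[0,0,a0],[1,0,a0],[0,1,a0],[0,0,a0+4]],maxiter=200)); print(o.x.round(2),o.fun.round(3))
    cv2.imwrite(f"pics/b_{n}.png",b*255)
E
```

```text
scene 487.0 508.0 [254 162  19  33 487]
[ 0.   -0.01 -2.67] 0.101
[0. 1. 0.] 0.104
side 279.0 309.5625 [246 182  30  14 279]
[-0.17  1.   -6.87] 0.161
[-1.    1.   -6.57] 0.154[ WARN:0@3.623] global loadsave.cpp:1063 imwrite_ Unsupported depth image for selected encoder is fallbacked to CV_8U.
```

```bash
cat >> h.py <<'E'
def spat(O,yaw,th):
    """tool move for spatula origin O(m), yaw deg, th=tip-up deg"""
    Rw=topR(yaw+180)*R.from_euler('y',-th,degrees=True)
    return move(np.array(O)+Rw.apply([0,0,.0187]),Rw=Rw)
def tip(a): # spatula-frame lower tip edge, a in deg
    r=np.radians(a); return np.array([.05+.105*np.cos(r)+.0065*np.sin(r),0,-.0535+.105*np.sin(r)-.0065*np.cos(r)])
def pose():
    s=get_state(); Rt=rot(s["orientation"]); Rs=Rt*R.from_euler('y',180,degrees=True); xs=Rs.apply([1,0,0])
    return s["tcp_pos"]-Rt.apply([0,0,.0187]),np.degrees(np.arctan2(xs[1],xs[0])),np.degrees(np.arcsin(xs[2])),Rs
E
python3 - <<'E'
from h import *
print(pose()[:3]); print(spat([.457,-.107,.079],8,0)); print(tip(-6))
E
```

```text
(array([0.47498486, 0.00950065, 0.19785243]), np.float64(-6.8536470272002), np.float64(-0.17108012077510526))
(array([  0.35, -11.78,  11.88,   0.03,  -0.17, -14.85]), 'rows', np.float64(4.0))
[ 0.15374536  0.         -0.07093988]
```

Emit:
send_rows(series=[0.1,-2.5,0,0,0,-3,0,0.2,-6,1,0,0,-7,0,0.3,-9,4,0,-0.2,-12,0,0.3,-11.8,7,0,-0.2,-15,0,0.3,-11.8,9.5,0,-0.2,-15,0,0.3,-11.8,11,0,-0.2,-15,0,0.3,-11.8,11.9,0,-0.2,-15,0,0.3,-11.8,11.9,0,-0.2,-15,0,0.3,-11.8,11.9,0,-0.2,-15,0,0.3,-11.8,11.9,0,-0.2,-15,0])

```text
clock: 7.13
tcp_pos: [0.4599, -0.1074, 0.0626]
orientation: [0.002, -0.071, 0.997, -0.0]
wrist_force: [-0.3, -0.9, -3.3]
finger_gap: 0.0182
```

```bash
python3 - <<'E'
from h import *
for i in range(2): print(pose()[:3],get_state()["wrist_force"],get_state()["ft_torque"],get_state()["qvel"].round(3))
E
```

```text
(array([ 0.45976609, -0.10740914,  0.08127922]), np.float64(8.19440209031409), np.float64(0.2808166805317816)) [-0.27539082 -0.92492004 -3.33530718] [-0.01058891  0.07927369 -0.00579444] [ 0.003 -0.011  0.007 -0.002  0.     0.   ]
(array([ 0.45976609, -0.10740914,  0.08127922]), np.float64(8.19440209031409), np.float64(0.2808166805317816)) [-0.27539082 -0.92492004 -3.33530718] [-0.01058891  0.07927369 -0.00579444] [ 0.003 -0.011  0.007 -0.002  0.     0.   ]
```

Emit:
send_rows(series=[0,0,0.15,0,0.3,0,0,0,0,0.3,0,0.3,0,0,0,0,0.3,0,0.3,0,0])

```text
clock: 7.38
tcp_pos: [0.4595, -0.1074, 0.0592]
orientation: [-0.0, -0.071, 0.997, -0.001]
wrist_force: [-0.6, 0.9, -2.9]
finger_gap: 0.0185
```

Emit:
send_rows(series=[0,0,0.1,0,0,0,0,0,0,0.2,0,0,0,0,0,0,0.2,0,0,0,0])

```text
clock: 7.63
tcp_pos: [0.4589, -0.1073, 0.0566]
orientation: [-0.001, -0.071, 0.997, -0.0]
wrist_force: [-0.7, -0.5, -2.9]
finger_gap: 0.0184
```

Emit:
send_rows(series=[0,0,0.1,0,0,0,0,0,0,0.2,0,0,0,0,0,0,0.2,0,0,0,0])

```text
clock: 7.88
tcp_pos: [0.459, -0.1075, 0.0547]
orientation: [-0.001, -0.071, 0.997, -0.0]
wrist_force: [-0.2, -0.5, -0.8]
finger_gap: 0.0184
```

```bash
python3 - <<'E'
from h import *
print(pose()[:3],get_state()["wrist_force"],get_state()["ft_torque"])
for i in range(3): read_camera("side"); print(get_state()["wrist_force"].round(2),get_state()["ft_torque"].round(3),pose()[0].round(4),np.round(pose()[1:3],2))
E
```

```text
(array([ 0.45899351, -0.10748928,  0.07335287]), np.float64(8.141770824502565), np.float64(-0.08972253072765082)) [-0.24626344 -0.52603252 -0.80599332] [ 0.01217002 -0.01566299 -0.00648134]
[-1.53  0.52 -1.18] [ 0.042 -0.014  0.004] [ 0.459  -0.1075  0.0735] [ 8.14 -0.09]
[-1.12  0.23 -0.68] [ 0.028 -0.032  0.006] [ 0.459  -0.1075  0.0735] [ 8.15 -0.08]
[-1.99  0.21 -0.93] [ 0.079 -0.057  0.03 ] [ 0.459  -0.1075  0.0735] [ 8.14 -0.09]
```

Emit:
send_rows(series=[0,0,0.1,0,0,0,0,0,0,0.1,0,0,0,0])

```text
clock: 8.2
tcp_pos: [0.459, -0.1075, 0.0538]
orientation: [-0.001, -0.071, 0.997, -0.0]
wrist_force: [-1.1, -0.9, 1.1]
finger_gap: 0.0183
```

```bash
python3 - <<'E'
from h import *
for i in range(3): read_camera("side"); print(get_state()["wrist_force"].round(2),get_state()["ft_torque"].round(3),pose()[0].round(4),np.round(pose()[1:3],2))
for a in np.arange(-9,-3,.5): print(a,tip(a).round(4))
E
```

```text
[-1.41  0.47  1.11] [ 0.022 -0.074  0.002] [ 0.4591 -0.1075  0.0725] [ 8.14 -0.08]
[-1.15 -0.73  0.44] [ 0.022 -0.09  -0.032] [ 0.4591 -0.1075  0.0725] [ 8.15 -0.08]
[-2.  -0.9  1.3] [ 0.012 -0.1   -0.044] [ 0.4591 -0.1075  0.0725] [ 8.14 -0.08]
-9.0 [ 0.1527  0.     -0.0763]
-8.5 [ 0.1529  0.     -0.0754]
-8.0 [ 0.1531  0.     -0.0745]
-7.5 [ 0.1533  0.     -0.0736]
-7.0 [ 0.1534  0.     -0.0727]
-6.5 [ 0.1536  0.     -0.0718]
-6.0 [ 0.1537  0.     -0.0709]
-5.5 [ 0.1539  0.     -0.07  ]
-5.0 [ 0.154   0.     -0.0691]
-4.5 [ 0.1542  0.     -0.0682]
-4.0 [ 0.1543  0.     -0.0673]
-3.5 [ 0.1544  0.     -0.0664]
```

```bash
cat >> h.py <<'E'
A=-8.0
def tipw(th):
    t=tip(A); c,s=np.cos(np.radians(th)),np.sin(np.radians(th)); return np.array([t[0]*c-t[2]*s, t[0]*s+t[2]*c])
def onframe(fr,xt,yt,zt,th,dyaw=0):
    """move so that blade tip (lower edge) sits at frame coords (xt,yt), world z zt; fr=(x,y,yaw rad)"""
    tw=tipw(th); r=R.from_euler('z',fr[2]); O=r.apply([xt-tw[0],yt,0])+[fr[0],fr[1],0]; O[2]=zt-tw[1]
    return spat(O,np.degrees(fr[2])+dyaw,th),O.round(4)
def tippos(fr):
    O,y,th,Rs=pose(); P=O+Rs.apply(tip(A)); q=R.from_euler('z',-fr[2]).apply(P-[fr[0],fr[1],0]); q[2]=P[2]; return (q*1000).round(1),"yaw-err",round(y-np.degrees(fr[2]),2),"th",round(th,2),"F",get_state()["wrist_force"].round(1)
SL=(.6211,-.2174,.2941); CA=(.6145,.1980,-.281)
E
python3 - <<'E'
from h import *
print(onframe(SL,-.055,0,.04,6)); print(onframe(SL,-.055,0,.014,6))
E
```

```text
((array([  6.58, -16.4 ,  -2.55,  -0.48,  -6.07,  -8.7 ]), 'rows', np.float64(4.3)), array([ 0.4153, -0.2797,  0.0981]))
((array([  6.58, -16.4 ,   0.05,  -0.48,  -6.07,  -8.7 ]), 'rows', np.float64(4.2)), array([ 0.4153, -0.2797,  0.0721]))
```

Emit:
send_rows(series=[0,0,-2,0,-1,0,0,0,0,-4,0,-3,0,0,2,-3.5,-5,-0.2,-5,-2,0,4,-7.5,-5,-0.4,-6,-5,0,6,-11.5,-5,-0.5,-6.1,-7,0,6.6,-15,-4,-0.5,-6.1,-8.7,0,6.6,-16.4,-2.5,-0.5,-6.1,-8.7,0,6.6,-16.4,-1,-0.5,-6.1,-8.7,0,6.6,-16.4,-1,-0.5,-6.1,-8.7,0,6.6,-16.4,-1,-0.5,-6.1,-8.7,0])

```text
clock: 9.18
tcp_pos: [0.4156, -0.278, 0.0626]
orientation: [0.051, -0.146, 0.988, 0.01]
wrist_force: [-0.3, 0.8, -2.6]
finger_gap: 0.0179
```

```bash
python3 - <<'E'
from h import *
for i in range(3): read_camera("side")
print(tippos(SL)); print(onframe(SL,-.055,0,.014,6)); 
E
```

```text
(array([-54.7,   0.7,  25. ]), 'yaw-err', np.float64(0.08), 'th', np.float64(6.03), 'F', array([ 0.7,  0.4, -2.9]))
((array([ 0.14, -0.05,  1.09,  0.01,  0.03,  0.08]), 'rows', np.float64(0.3)), array([ 0.4153, -0.2797,  0.0721]))
```

Emit:
send_rows(series=[0.05,-0.02,0.4,0,0,0,0,0.1,-0.05,0.8,0,0,0,0,0.14,-0.05,1.1,0,0,0,0,0.14,-0.05,1.1,0,0,0,0])

```text
clock: 9.67
tcp_pos: [0.4165, -0.279, 0.0522]
orientation: [0.052, -0.147, 0.988, 0.008]
wrist_force: [-0.2, 1.6, -3.2]
finger_gap: 0.018
```

Emit:
send_rows(series=[0.01,0,0.1,0,0,0,0,0.02,0,0.2,0,0,0,0,0.02,0,0.2,0,0,0,0])

```text
clock: 9.92
tcp_pos: [0.4167, -0.2796, 0.0506]
orientation: [0.052, -0.146, 0.988, 0.008]
wrist_force: [-0.4, 0.4, -3.6]
finger_gap: 0.0182
```

```bash
python3 - <<'E'
from h import *
for i in range(3): read_camera("side"); print(tippos(SL))
E
```

```text
(array([-55.5,  -0.3,  11.2]), 'yaw-err', np.float64(0.0), 'th', np.float64(6.01), 'F', array([ 0.9, -0.1, -3.4]))
(array([-55.5,  -0.3,  11.2]), 'yaw-err', np.float64(0.0), 'th', np.float64(6.01), 'F', array([ 0.4,  0.6, -2.8]))
(array([-55.5,  -0.4,  11.3]), 'yaw-err', np.float64(0.0), 'th', np.float64(6.02), 'F', array([-0.1, -0.1, -3.2]))
```

Emit:
send_rows(series=[0.01,0,0.08,0,0,0,0,0.015,0,0.15,0,0,0,0,0.015,0,0.15,0,0,0,0])

```text
clock: 10.32
tcp_pos: [0.4168, -0.2797, 0.0492]
orientation: [0.052, -0.146, 0.988, 0.008]
wrist_force: [-0.3, 0.2, -2.6]
finger_gap: 0.0183
```

```bash
python3 - <<'E'
from h import *
for i in range(3): read_camera("side"); print(tippos(SL))
E
```

```text
(array([-55.5,  -0.4,   9.8]), 'yaw-err', np.float64(0.0), 'th', np.float64(6.02), 'F', array([-0.1,  0.4, -2.7]))
(array([-55.5,  -0.4,   9.8]), 'yaw-err', np.float64(0.01), 'th', np.float64(6.02), 'F', array([-1.4, -0.5, -2.6]))
(array([-55.5,  -0.4,   9.8]), 'yaw-err', np.float64(0.0), 'th', np.float64(6.02), 'F', array([ 0.7, -0. , -3. ]))
```

Emit:
send_rows(series=[0.01,0,0.08,0,0,0,0,0.015,0,0.15,0,0,0,0,0.015,0,0.15,0,0,0,0])

```text
clock: 10.72
tcp_pos: [0.4169, -0.2798, 0.0479]
orientation: [0.052, -0.146, 0.988, 0.008]
wrist_force: [-1.3, 0.8, -0.8]
finger_gap: 0.0181
```

```bash
python3 - <<'E'
from h import *
for i in range(3): read_camera("side"); print(tippos(SL))
E
```

```text
(array([-55.4,  -0.5,   8.4]), 'yaw-err', np.float64(0.0), 'th', np.float64(6.03), 'F', array([-1.4, -0.4, -0.6]))
(array([-55.4,  -0.5,   8.4]), 'yaw-err', np.float64(0.01), 'th', np.float64(6.03), 'F', array([-1.3,  0.1, -0.1]))
(array([-55.4,  -0.5,   8.4]), 'yaw-err', np.float64(0.0), 'th', np.float64(6.03), 'F', array([-0.8, -0.7, -0.4]))
```

Emit:
send_rows(series=[-0.3,0.02,0.03,0,0,0,0,-0.6,0.04,0.06,0,0,0,0,-0.9,0.04,0.09,0,0,0,0,-1.2,0.04,0.13,0,0,0,0,-1.5,0.04,0.16,0,0,0,0,-1.8,0.04,0.19,0,0,0,0,-2.1,0.04,0.22,0,0,0,0,-2.4,0.04,0.25,0,0,0,0,-2.7,0.04,0.28,0,0,0,0,-3,0.04,0.31,0,0,0,0])

```text
clock: 11.7
tcp_pos: [0.4455, -0.2704, 0.0477]
orientation: [0.051, -0.146, 0.988, 0.008]
wrist_force: [-4.2, -0.9, 1.3]
finger_gap: 0.0184
```

```bash
python3 - <<'E'
from look import *
for i in range(2): read_camera("side"); print(tippos(SL))
ci,im,o=look("w4",["disc"])
try: p,e=fit([(ci,o["disc"][0])],DISC,[.633,-.21,0,.0095]); print(p,e,R.from_euler('z',-SL[2]).apply([p[0]-SL[0],p[1]-SL[1],0]))
except Exception as e: print(e)
E
```

```text
(array([-24.8,   0.1,   8.3]), 'yaw-err', np.float64(0.02), 'th', np.float64(6.02), 'F', array([-1.3, -0.2,  1.3]))
(array([-24.8,   0.2,   8.3]), 'yaw-err', np.float64(0.03), 'th', np.float64(6.04), 'F', array([-0.3, -0.5, -0.7]))
drift 7.661172280098993e-05
list index out of range
```

Emit:
send_rows(series=[-0.2,0,0.02,0,0,0,0,-0.4,0,0.04,0,0,0,0,-0.6,0,0.06,0,0,0,0,-0.8,0,0.08,0,0,0,0,-1,0,0.1,0,0,0,0,-1.2,0,0.13,0,0,0,0,-1.4,0,0.15,0,0,0,0,-1.6,0,0.17,0,0,0,0,-1.8,0,0.19,0,0,0,0,-2,0,0.21,0,0,0,0])

```text
clock: 12.73
tcp_pos: [0.465, -0.2646, 0.0477]
orientation: [0.052, -0.146, 0.988, 0.008]
wrist_force: [-3.7, -0.4, 0.8]
finger_gap: 0.0182
```

```bash
cat > dk.py <<'E'
from look import *
for i in range(1): read_camera("side"); print(tippos(SL))
V=[]
for c in("scene","side"):
    ci=camera_info(c); im=read_camera(c); cv2.imwrite(f"pics/k_{c}.png",im)
    r=silhouettes(c,"disc")
    for q in r[:2]:
        ys,xs=np.nonzero(q["pixels"]); 
        if len(xs)==0: continue
        g=ray(ci,(xs.mean(),ys.mean()),.018); print(c,round(q["p"],2),np.round(q["box"]),(R.from_euler('z',-SL[2]).apply(g-[SL[0],SL[1],0])*1000).round(1))
a=cv2.imread("pics/k_scene.png");b=cv2.imread("pics/k_side.png")
uv=proj(camera_info("scene"),[SL[0],SL[1],.01])[0].astype(int); uw=proj(camera_info("side"),[SL[0],SL[1],.01])[0].astype(int)
cr=lambda i,u:cv2.resize(i[u[1]-50:u[1]+50,u[0]-50:u[0]+50],(400,400),interpolation=2)
cv2.imwrite("pics/k.png",np.hstack([cr(a,uv),cr(b,uw)]))
E
python3 dk.py
```

```text
(array([-4.6,  0.1,  8.3]), 'yaw-err', np.float64(0.03), 'th', np.float64(6.04), 'F', array([-2.6, -0.7, -0.5]))
scene 0.61 [186. 206.  30.  25.] [27.4  3.6 18. ]
side 0.87 [298. 232.  18.  17.] [26.6  4.8 18. ]
```

View pics/k.png

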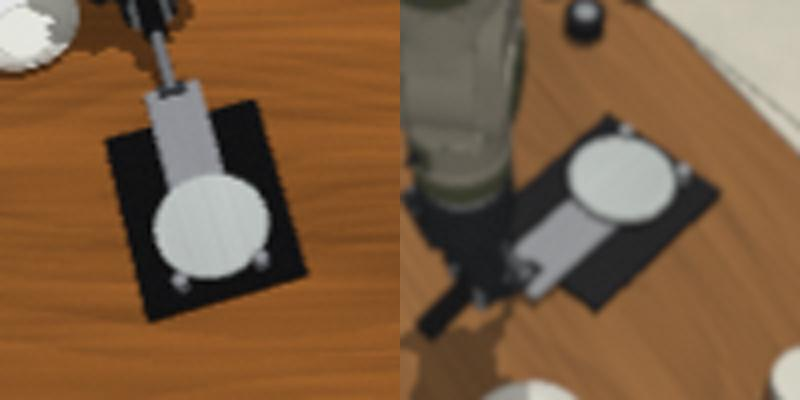

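Left (scene): the disc is now up against both pins with the blade going under its rear edge; side view agrees. Continue in.

Emit:
send_rows(series=[-0.25,0,0.03,0,0,0,0,-0.5,0,0.05,0,0,0,0,-0.75,0,0.08,0,0,0,0,-1,0,0.1,0,0,0,0,-1.25,0,0.13,0,0,0,0,-1.5,0,0.16,0,0,0,0,-1.75,0,0.18,0,0,0,0,-2,0,0.21,0,0,0,0,-2.25,0,0.24,0,0,0,0,-2.5,0,0.26,0,0,0,0])

```text
clock: 13.82
tcp_pos: [0.4889, -0.2573, 0.0477]
orientation: [0.052, -0.146, 0.988, 0.008]
wrist_force: [-4.1, -1.2, 1.0]
finger_gap: 0.0182
```

```bash
python3 dk.py
```

```text
(array([20.5,  0.2,  8.3]), 'yaw-err', np.float64(0.02), 'th', np.float64(6.02), 'F', array([-3.3, -1.1,  0.5]))
scene 0.73 [188. 204.  29.  28.] [25.7  1.4 18. ]
side 0.8 [299. 231.  21.  20.] [28.7  3.9 18. ]
```

Emit:
send_rows(series=[-0.3,0,0.03,0,0,0,0,-0.7,0,0.07,0,0,0,0,-1.1,0,0.11,0,0,0,0,-1.5,0,0.16,0,0,0,0,-2,0,0.21,0,0,0,0,-2.5,0,0.26,0,0,0,0,-3,0,0.31,0,0,0,0,-3.4,0,0.36,0,0,0,0,-3.8,0,0.4,0,0,0,0,-4.1,0,0.43,0,0,0,0])

```text
clock: 14.9
tcp_pos: [0.5274, -0.2455, 0.0476]
orientation: [0.051, -0.146, 0.988, 0.008]
wrist_force: [-7.0, -1.7, 1.6]
finger_gap: 0.0179
```

```bash
python3 dk.py
```

```text
(array([60.7,  0.2,  7.9]), 'yaw-err', np.float64(-0.02), 'th', np.float64(5.91), 'F', array([-5.2, -1.1,  1. ]))
scene 0.97 [185. 205.  31.  26.] [25.8  1.4 18. ]
scene 0.37 [248. 232.  15.  16.] [156.1 152.2  18. ]
side 0.79 [299. 230.  18.  20.] [28.6  3.6 18. ]
side 0.47 [269. 292.  30.  25.] [-215.  -105.1   18. ]
```

View pics/k.png

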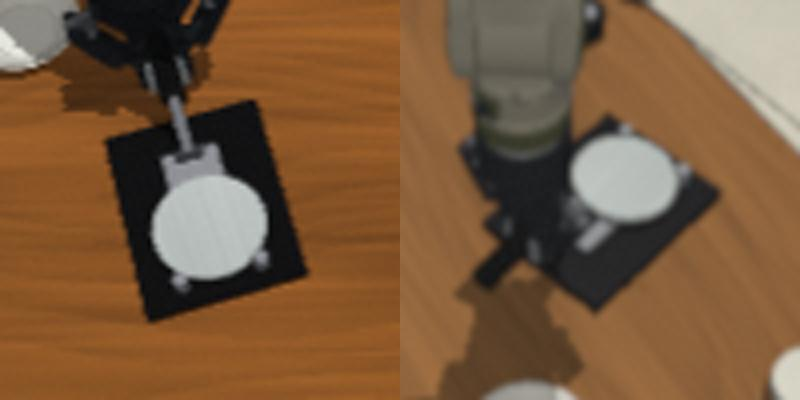

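Emit:
send_rows(series=[0.1,0,-0.03,0,-0.5,0,0,0.2,0,-0.05,0,-1,0,0,0.3,0,-0.1,0,-1.5,0,0,0.4,0,-0.15,0,-2,0,0,0.5,0,-0.2,0,-2.5,0,0,0.6,0,-0.25,0,-3,0,0,0.65,0,-0.3,0,-3.5,0,0,0.65,0,-0.4,0,-3.5,0,0,0.65,0,-0.5,0,-3.5,0,0,0.65,0,-0.5,0,-3.5,0])

```text
$.series: bad value
```

```bash
python3 dk.py
```

```text
(array([60.8,  0.2,  8.1]), 'yaw-err', np.float64(-0.01), 'th', np.float64(5.97), 'F', array([-5.3, -1.6,  1.5]))
scene 0.77 [187. 205.  27.  26.] [26.2  0.8 18. ]
scene 0.24 [254. 147.  19.  39.] [-90.7 267.   18. ]
side 0.6 [302. 229.  18.  20.] [30.9  2.6 18. ]
side 0.2 [272. 222.  59.  51.] [-18.7 -30.4  18. ]
```

Emit:
send_rows(series=[0.1,0,-0.03,0,-0.5,0,0,0.2,0,-0.05,0,-1,0,0,0.3,0,-0.1,0,-1.5,0,0,0.4,0,-0.15,0,-2,0,0,0.5,0,-0.2,0,-2.5,0,0,0.6,0,-0.25,0,-3,0,0,0.65,0,-0.3,0,-3.5,0,0,0.65,0,-0.4,0,-3.5,0,0,0.65,0,-0.5,0,-3.5,0,0])

```text
clock: 16.15
tcp_pos: [0.5214, -0.2476, 0.0522]
orientation: [0.082, -0.146, 0.986, 0.012]
wrist_force: [-0.6, -0.5, -4.9]
finger_gap: 0.0179
```

```bash
python3 dk.py
```

```text
(array([56.3, -0.2, 22.8]), 'yaw-err', np.float64(-0.01), 'th', np.float64(9.53), 'F', array([ 0.2,  0.6, -4.8]))
scene 0.91 [187. 201.  28.  29.] [14.6  0.4 18. ]
side 0.57 [298. 232.  22.  17.] [31.4  7.2 18. ]
```

Emit:
send_rows(series=[-0.05,0,-0.3,0,0,0,0,-0.13,0,-0.8,0,0,0,0,-0.25,0,-1.5,0,0,0,0,-0.4,0,-2.4,0,0,0,0,-0.55,0,-3.3,0,0,0,0,-0.7,0,-4.2,0,0,0,0,-0.83,0,-5,0,0,0,0,-0.93,0,-5.6,0,0,0,0,-1,0,-6,0,0,0,0,-1,0,-6,0,0,0,0])

```text
clock: 17.23
tcp_pos: [0.5222, -0.248, 0.1143]
orientation: [0.083, -0.146, 0.986, 0.012]
wrist_force: [0.1, -0.1, -4.8]
finger_gap: 0.0187
```

```bash
python3 dk.py; python3 - <<'E'
from h import *
O,y,th,Rs=pose(); print(O,y,th)
print(onframe(CA,-.06,0,.075,9.5))
print(onframe(CA,-.001+.034,0,.055,9))
E
```

```text
(array([56.4, -0.3, 83.8]), 'yaw-err', np.float64(0.01), 'th', np.float64(9.55), 'F', array([ 0.8,  0.6, -4.9]))
scene 0.9 [179. 190.  37.  29.] [-20.4   0.2  18. ]
scene 0.4 [304. 190.  40.  40.] [120.2 396.1  18. ]
side 0.78 [299. 219.  21.  19.] [72.9 37.6 18. ]
[ 0.51818345 -0.24813014  0.13070611] 16.844004241321088 9.468081200296668
((array([-3.19, 51.88,  1.37,  5.52, -0.06, 32.49]), 'rows', np.float64(12.5)), array([0.4   , 0.2599, 0.1233]))
((array([-10.61,  46.8 ,   4.48,   5.37,   0.43,  32.52]), 'rows', np.float64(11.6)), array([0.4897, 0.234 , 0.1047]))
```

View pics/k.png

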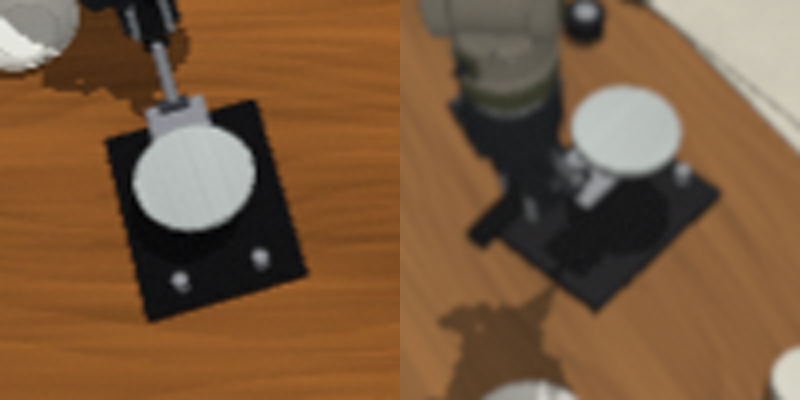

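Emit:
send_rows(series=[-0.05,0.1,-0.25,0,0,0,0,-0.15,0.4,-0.75,0,0,0,0,-0.3,0.9,-1.45,0,0,0,0,-0.47,1.6,-2.2,0,0,0,0,-0.65,2.5,-2.9,0,0,0,0,-0.84,3.5,-3.6,0,0,0,0,-1.0,4.6,-4.1,0,0,0,0,-1.15,5.7,-4.5,0,0,0,0,-1.26,6.9,-4.75,0,0,0,0,-1.33,8.1,-4.75,0,0,0,0])

```text
clock: 18.32
tcp_pos: [0.503, -0.1672, 0.1628]
orientation: [0.082, -0.146, 0.986, 0.012]
wrist_force: [-0.0, 0.2, -4.7]
finger_gap: 0.0182
```

Emit:
send_rows(series=[-0.08,1.3,0.04,0,0,0,0,-0.17,2.7,0.08,0,0,0,0,-0.26,4.2,0.12,0,0,0,0,-0.35,5.7,0.16,0,0,0,0,-0.44,7.2,0.2,0,0,0,0,-0.53,8.7,0.24,0,0,0,0,-0.63,10.2,0.28,0,0,0,0,-0.72,11.7,0.32,0,0,0,0,-0.81,13.2,0.36,0,0,0,0,-0.91,14.7,0.4,0,0,0,0])

```text
clock: 19.15
tcp_pos: [0.4687, -0.0233, 0.1593]
orientation: [0.082, -0.146, 0.986, 0.013]
wrist_force: [0.4, -0.6, -4.7]
finger_gap: 0.0183
```

Emit:
send_rows(series=[-0.09,1.5,0.04,0,0,0,0,-0.19,3,0.08,0,0,0,0,-0.28,4.5,0.12,0,0,0,0,-0.37,6,0.16,0,0,0,0,-0.46,7.5,0.2,0,0,0,0,-0.56,9,0.24,0,0,0,0,-0.65,10.5,0.28,0,0,0,0,-0.74,12,0.32,0,0,0,0,-0.83,13.5,0.36,0,0,0,0,-0.93,15,0.4,0,0,0,0])

```text
clock: 19.98
tcp_pos: [0.4341, 0.1229, 0.1569]
orientation: [0.082, -0.146, 0.986, 0.013]
wrist_force: [0.5, 0.6, -4.6]
finger_gap: 0.0181
```

Emit:
send_rows(series=[-0.09,1.5,0.04,0,0,0,0,-0.19,3,0.08,0,0,0,0,-0.28,4.5,0.12,0,0,0,0,-0.37,6,0.16,0,0,0,0,-0.45,7.3,0.2,0,0,0,0,-0.53,8.5,0.23,0,0,0,0,-0.59,9.5,0.26,0,0,0,0,-0.63,10.2,0.28,0,0,0,0,-0.65,10.6,0.29,0,0,0,0,-0.66,10.7,0.29,0,0,0,0])

```text
clock: 20.82
tcp_pos: [0.4108, 0.2264, 0.1555]
orientation: [0.082, -0.147, 0.986, 0.013]
wrist_force: [-0.2, -0.8, -5.0]
finger_gap: 0.0185
```

```bash
python3 - <<'E'
from look import *
print(tippos(CA)); print(onframe(CA,-.06,0,.1,9.5))
E
```

```text
(array([-69.3,  58.1, 125.6]), 'yaw-err', np.float64(33.01), 'th', np.float64(9.5), 'F', array([-0.2, -0.8, -5. ]))
((array([ 2.200e-01,  3.350e+00,  2.570e+00,  5.490e+00, -2.000e-02,
        3.256e+01]), 'rows', np.float64(4.6)), array([0.4   , 0.2599, 0.1483]))
```

Emit:
send_rows(series=[0,0.1,-0.05,0.17,0,1,0,0.02,0.3,0,0.5,0,3,0,0.04,0.7,0.1,1,0,6,0,0.07,1.1,0.3,1.6,0,9.5,0,0.1,1.5,0.6,2.25,0,13.3,0,0.13,1.9,1,2.9,0,17.2,0,0.15,2.3,1.4,3.55,0,21,0,0.18,2.7,1.8,4.15,0,24.5,0,0.2,3,2.2,4.7,0,28,0,0.2,3.3,2.5,5.2,0,31,0])

```text
clock: 21.65
tcp_pos: [0.4039, 0.2579, 0.1304]
orientation: [0.082, 0.129, 0.988, -0.01]
wrist_force: [0.7, 0.0, -5.4]
finger_gap: 0.0186
```

Emit:
send_rows(series=[0,0,0,0.2,0,1.3,0,0,0,0,0.25,0,1.6,0,0,0,0,0.25,0,1.6,0,0,0,0,0.25,0,1.6,0])

```text
clock: 21.98
tcp_pos: [0.4041, 0.2578, 0.1309]
orientation: [0.082, 0.14, 0.987, -0.011]
wrist_force: [0.1, 0.0, -5.5]
finger_gap: 0.0184
```

```bash
cat > dc.py <<'E'
from look import *
for i in range(2): read_camera("side")
O,y,th,Rs=pose(); T=tippos(CA); print(T)
# disc underside on blade top: fit with tilted disc
V=[]
for c in("scene","side"):
    ci=camera_info(c); im=read_camera(c); cv2.imwrite(f"pics/c_{c}.png",im)
    for q in silhouettes(c,"disc")[:4]:
        if q["pixels"].sum()<200: continue
        uv=np.argwhere(q["pixels"]).mean(0)[::-1]; g=ray(ci,uv,O[2]-.055)
        if np.linalg.norm(g[:2]-(O+Rs.apply([.12,0,-.055]))[:2])<.08: V.append((ci,q["pixels"])); print(c,q["p"],q["box"]); break
# centre in blade frame: tip-d along blade
Rb=Rs*R.from_euler('y',-A,degrees=True)
def f(v):
    e=0
    for k,(ci,m) in enumerate(V):
        P=O+Rs.apply(tip(A))+Rb.apply(DISC[0]+[-v[0],v[1],.0024]); uv=proj(ci,P); S=8
        a=np.zeros((384*S,512*S),np.uint8); cv2.fillConvexPoly(a,cv2.convexHull(np.round((uv+.5)*S-.5).astype(np.int32)),1); a=cv2.resize(a.astype(np.float32),(512,384),interpolation=cv2.INTER_AREA)
        e+=1-np.minimum(a,m).sum()/np.maximum(a,m).sum()
    return e/len(V)
W=V
for V in [W]+[[w] for w in W]:
    o=minimize(f,[.033,0],method='Nelder-Mead',options=dict(initial_simplex=[[.033,0],[.04,0],[.033,.006]])); print("disc: back from tip, lateral(mm)",(o.x*1000).round(1),round(o.fun,3))
a=cv2.imread("pics/c_scene.png");b=cv2.imread("pics/c_side.png")
cr=lambda i,c:(lambda u:cv2.resize(i[max(u[1]-55,0):u[1]+45,u[0]-50:u[0]+50],(400,400),interpolation=2))(proj(camera_info(c),[CA[0],CA[1],.03])[0].astype(int))
cv2.imwrite("pics/c.png",np.hstack([cr(a,"scene"),cr(b,"side")]))
E
python3 dc.py
```

```text
(array([-58.7,  -1.1, 101.1]), 'yaw-err', np.float64(-0.11), 'th', np.float64(9.52), 'F', array([-0.2, -0.4, -4.5]))
scene 0.7 [321.0, 156.0, 36.0, 22.8]
side 0.58 [214.1, 154.0, 17.3, 13.1]
disc: back from tip, lateral(mm) [33.2  1.6] 0.114
disc: back from tip, lateral(mm) [33.2  1.5] 0.059
disc: back from tip, lateral(mm) [33.4  1.7] 0.169
```

```bash
python3 - <<'E'
from h import *
print(onframe(CA,.012,-.001,.065,8.5)[0]); print(onframe(CA,.012,-.001,.041,8.5)[0])
E
```

```text
(array([-6.49, -0.01,  4.45,  0.03,  1.01, -0.1 ]), 'rows', np.float64(1.9))
(array([-6.09, -0.01,  6.82,  0.03,  1.01, -0.1 ]), 'rows', np.float64(2.2))
```

Emit:
send_rows(series=[-0.2,0,0.1,0,0.1,0,0,-0.6,0,0.4,0,0.2,0,0,-1.2,0,0.8,0,0.4,0,0,-2,0,1.4,0,0.6,0,0,-3,0,2.1,0,0.8,0,0,-4,0,2.8,0,1,0,0,-5,0,3.5,0,1,0,0,-5.8,0,4,0,1,-0.1,0,-6.3,0,4.3,0,1,-0.1,0,-6.5,0,4.45,0,1,-0.1,0])

```text
clock: 23.12
tcp_pos: [0.4734, 0.2376, 0.0968]
orientation: [0.073, 0.14, 0.987, -0.01]
wrist_force: [0.3, 0.3, -5.4]
finger_gap: 0.0181
```

```bash
python3 dc.py; python3 - <<'E'
from h import *
print(onframe(CA,.012,-.001,.041,8.5)[0]); print(onframe(CA,.033,-.001,.041,8.5)[0])
E
```

```text
(array([12.2, -1.2, 64.4]), 'yaw-err', np.float64(-0.03), 'th', np.float64(8.47), 'F', array([ 0.2, -0.1, -4.5]))
scene 0.7 [317.5, 180.8, 27.8, 23.9]
side 0.86 [230.3, 158.8, 18.2, 13.8]
disc: back from tip, lateral(mm) [35.8  1. ] 0.092
disc: back from tip, lateral(mm) [36.2  0.3] 0.116
disc: back from tip, lateral(mm) [35.8  1. ] 0.067
(array([ 0.31, -0.02,  2.39,  0.03, -0.  ,  0.03]), 'rows', np.float64(0.6))
(array([-1.77, -0.03,  2.7 ,  0.03, -0.  ,  0.03]), 'rows', np.float64(0.8))
```

View pics/c.png

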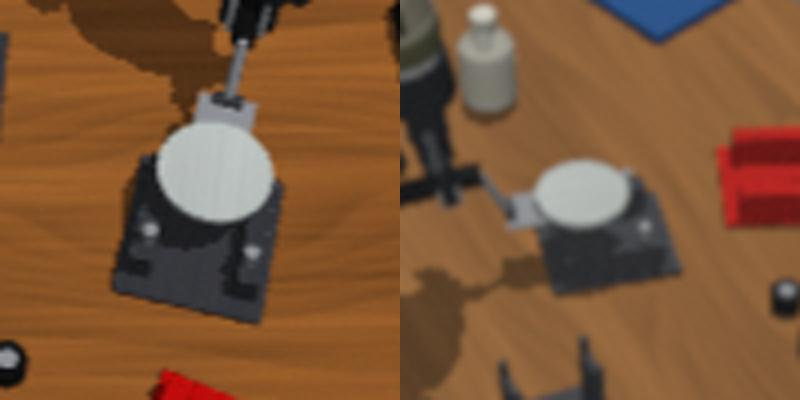

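Emit:
send_rows(series=[0.05,0,0.2,0,0,0,0,0.08,0,0.5,0,0,0,0,0.12,0,0.9,0,0,0,0,0.18,0,1.3,0,0,0,0,0.22,0,1.7,0,0,0,0,0.27,0,2.1,0,0,0,0,0.3,0,2.3,0,0,0,0,0.3,0,2.35,0,0,0,0,0.3,0,2.35,0,0,0,0])

```text
clock: 24.17
tcp_pos: [0.4727, 0.2379, 0.0735]
orientation: [0.073, 0.14, 0.987, -0.01]
wrist_force: [0.2, -0.4, -4.8]
finger_gap: 0.0183
```

Emit:
send_rows(series=[-0.1,0,0.01,0,0,0,0,-0.3,0,0.05,0,0,0,0,-0.6,0,0.09,0,0,0,0,-0.9,0,0.14,0,0,0,0,-1.2,0,0.18,0,0,0,0,-1.5,0,0.22,0,0,0,0,-1.8,0,0.27,0,0,0,0,-2.0,0,0.3,0,0,0,0,-2.1,0,0.31,0,0,0,0,-2.1,0,0.31,0,0,0,0])

```text
clock: 25.0
tcp_pos: [0.4935, 0.2321, 0.0738]
orientation: [0.073, 0.14, 0.987, -0.01]
wrist_force: [0.9, 0.7, -4.8]
finger_gap: 0.0183
```

```bash
python3 dc.py; python3 - <<'E'
from h import *
print(onframe(CA,.039,-.001,.040,8.5)[0])
E
```

```text
(array([33.6, -0.9, 41.1]), 'yaw-err', np.float64(0.0), 'th', np.float64(8.49), 'F', array([ 0.3, -0.4, -5.1]))
scene 0.64 [312.8, 190.0, 34.9, 24.1]
side 0.75 [235.3, 159.5, 18.1, 15.7]
disc: back from tip, lateral(mm) [35.3  2.5] 0.046
disc: back from tip, lateral(mm) [35.  2.] 0.037
disc: back from tip, lateral(mm) [35.7  3.6] 0.047
(array([-0.52, -0.01,  0.2 ,  0.02, -0.01,  0.01]), 'rows', np.float64(0.1))
```

Emit:
send_rows(series=[-0.07,0,0.01,0,0,0,0,-0.15,0,0.03,0,0,0,0,-0.25,0,0.05,0,0,0,0,-0.35,0,0.07,0,0,0,0,-0.45,0,0.08,0,0,0,0,-0.55,0,0.09,0,0,0,0,-0.6,0,0.09,0,0,0,0,-0.6,0,0.09,0,0,0,0])

```text
clock: 25.97
tcp_pos: [0.4992, 0.2304, 0.0738]
orientation: [0.073, 0.14, 0.987, -0.01]
wrist_force: [0.2, -0.1, -5.4]
finger_gap: 0.0183
```

```bash
python3 dc.py; python3 - <<'E'
from h import *
print(onframe(CA,.0395,-.001,.034,8.5)[0]); print(onframe(CA,.0395,-.001,.026,8.5)[0])
E
```

```text
(array([39.9, -0.8, 41.2]), 'yaw-err', np.float64(-0.0), 'th', np.float64(8.51), 'F', array([ 0.1,  0.9, -4.6]))
scene 0.59 [315.0, 191.0, 28.5, 21.8]
side 0.77 [233.5, 162.9, 20.5, 11.4]
disc: back from tip, lateral(mm) [41.2 -0.2] 0.067
disc: back from tip, lateral(mm) [41.3 -0.2] 0.051
disc: back from tip, lateral(mm) [41.8  1.5] 0.076
(array([ 0.14, -0.02,  0.71,  0.02,  0.01,  0.  ]), 'rows', np.float64(0.2))
(array([ 0.26, -0.02,  1.5 ,  0.02,  0.01,  0.  ]), 'rows', np.float64(0.4))
```

View pics/c.png

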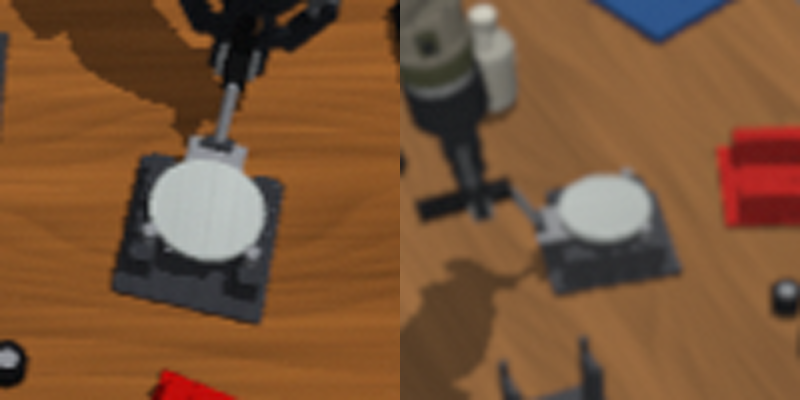

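Emit:
send_rows(series=[0.01,0,0.1,0,0,0,0,0.03,0,0.2,0,0,0,0,0.04,0,0.3,0,0,0,0,0.05,0,0.4,0,0,0,0,0.07,0,0.5,0,0,0,0,0.09,0,0.65,0,0,0,0,0.12,0,0.85,0,0,0,0,0.16,0,1.1,0,0,0,0,0.2,0,1.4,0,0,0,0,0.2,0,1.4,0,0,0,0])

```text
clock: 27.1
tcp_pos: [0.4989, 0.2303, 0.0591]
orientation: [0.073, 0.14, 0.987, -0.01]
wrist_force: [-0.3, 0.3, -3.4]
finger_gap: 0.0184
```

```bash
cat > ds.py <<'E'
from look import *
for i in range(2): read_camera("side")
print(tippos(CA))
V=[]
for c in("scene","side"):
    ci=camera_info(c); im=read_camera(c); cv2.imwrite(f"pics/e_{c}.png",im)
    for q in silhouettes(c,"disc")[:4]:
        if q["pixels"].sum()<200: continue
        g=ray(ci,np.argwhere(q["pixels"]).mean(0)[::-1],.045)
        if np.linalg.norm(g[:2]-CA[:2])<.06: V.append((ci,q["pixels"])); break
for W in [V]+[[v] for v in V]:
  p,e=fit(W,DISC,[CA[0],CA[1],0,.038]); print(p,e,"in carrier mm",(R.from_euler('z',-CA[2]).apply([p[0]-CA[0],p[1]-CA[1],0])*1000).round(1))
a=cv2.imread("pics/e_scene.png");b=cv2.imread("pics/e_side.png")
cr=lambda i,c:(lambda u:cv2.resize(i[max(u[1]-50,0):u[1]+50,u[0]-50:u[0]+50],(400,400),interpolation=2))(proj(camera_info(c),[CA[0],CA[1],.03])[0].astype(int))
cv2.imwrite("pics/e.png",np.hstack([cr(a,"scene"),cr(b,"side")]))
E
python3 ds.py
```

```text
(array([39.7, -0.9, 26.8]), 'yaw-err', np.float64(0.0), 'th', np.float64(8.48), 'F', array([ 0.4,  0.4, -2.8]))
[0.6134 0.1998 0.0333] 0.069 in carrier mm [-1.6  1.4  0. ]
[0.6139 0.199  0.0406] 0.058 in carrier mm [-0.9  0.8  0. ]
[0.6133 0.2007 0.0164] 0.071 in carrier mm [-1.9  2.3  0. ]
```

Emit:
send_rows(series=[0.4,0,-0.06,0,0,0,0,1.2,0,-0.18,0,0,0,0,2.4,0,-0.36,0,0,0,0,4,0,-0.6,0,0,0,0,5.8,0,-0.87,0,0,0,0,7.6,0,-1.14,0,0,0,0,9.4,0,-1.41,0,0,0,0,11.2,0,-1.68,0,0,0,0,12.6,0,-1.89,0,0,0,0,13.4,0,-2,0,0,0,0])

```text
clock: 28.23
tcp_pos: [0.3662, 0.2681, 0.0594]
orientation: [0.073, 0.139, 0.988, -0.01]
wrist_force: [-0.3, -0.5, -3.5]
finger_gap: 0.0181
```

```bash
python3 ds.py
```

```text
(array([-97.4,  -0.8,  26.9]), 'yaw-err', np.float64(0.12), 'th', np.float64(8.47), 'F', array([-0.4,  0.2, -2.5]))
[0.6153 0.2001 0.006 ] 0.102 in carrier mm [0.2 2.2 0. ]
[0.6126 0.1987 0.1437] 0.076 in carrier mm [-2.   0.1  0. ]
[ 0.6158  0.2029 -0.007 ] 0.092 in carrier mm [-0.1  5.1  0. ]
```

View pics/e.png

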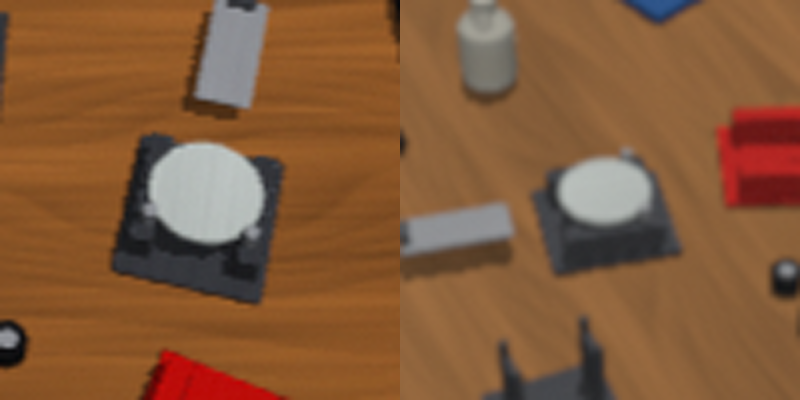

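```bash
python3 - <<'E'
from h import *
print(move([.4762,.0094,.195],173.1), get_state()["clock"])
E
```

```text
(array([-19.2 , -21.89, -10.79,  -0.63,   8.55,  -9.22]), 'rows', np.float64(7.4)) 28.5333
```

Emit:
send_rows(series=[-0.5,0,-3.5,0,0,0,0,-1.1,0,-7.5,0,1,0,0,-1.8,0,-11.5,0,2,0,0,-3,-1.5,-13,0,4,0,0,-5,-4,-13.3,0,6,-2,0,-8,-7.5,-13,-0.3,8,-5,0,-11,-11,-12.5,-0.6,8.5,-8,0,-14,-15,-11.8,-0.6,8.55,-9.2,0,-17,-19,-11.2,-0.6,8.55,-9.2,0,-19.2,-21.9,-10.8,-0.6,8.55,-9.2,0])

```text
clock: 29.37
tcp_pos: [0.4687, 0.0265, 0.1953]
orientation: [-0.0, 0.061, 0.998, -0.001]
wrist_force: [0.4, 0.3, -3.0]
finger_gap: 0.0184
```

Emit:
send_rows(series=[0,0,0,0,0,0,0,0,0,0,0,0,0,0,0,0,0,0,0,0,0])

```text
clock: 29.62
tcp_pos: [0.4676, 0.0286, 0.195]
orientation: [-0.001, 0.061, 0.998, -0.0]
wrist_force: [0.8, 0.4, -3.5]
finger_gap: 0.0182
```

```bash
python3 - <<'E'
from look import *
print(pose()[:3], move([.4762,.0094,.0713],173.1)); 
ci,im,o=look("w5",["disc","carrier","stand"])
D0=[m for m in o["disc"] if m.sum()>1000]
for m in D0: print(m.sum(),fit([(ci,m)],DISC,[CA[0],CA[1],0,.038]))
for m in o["carrier"][:2]: 
    mm=m.copy()
    for d in D0: mm|=d
    print(fit([(ci,mm)],CARR+[DISC[0]+[0,0,.038]],[*CA,0]))
s=o["stand"][0] if o["stand"] else None
cv2.imwrite("pics/w5.png",cv2.resize(im,(800,600),interpolation=2))
E
```

```text
(array([0.46767347, 0.02863762, 0.21373522]), np.float64(-7.017132213474602), np.float64(-0.11547338266839541)) (array([-1.11, -1.79, 12.37, -0.04, -0.12, -0.12]), 'rows', np.float64(3.0))
w5 disc 0.79 [398. 258.  92.  76.] 4945
w5 carrier 0.54 [  0. 235. 133. 126.] 8516
w5 carrier 0.49 [396. 255.  94.  81.] 4898
w5 stand 0.81 [204. 100.  69. 132.] 4347
drift 0.0016277530396105605
4945 (array([0.6145, 0.1973, 0.3249]), np.float64(0.175))
(array([ 0.6497,  0.247 , -1.3746]), np.float64(0.756))
(array([ 0.6391,  0.2563, -1.1076]), np.float64(0.558))
```

View pics/w5.png

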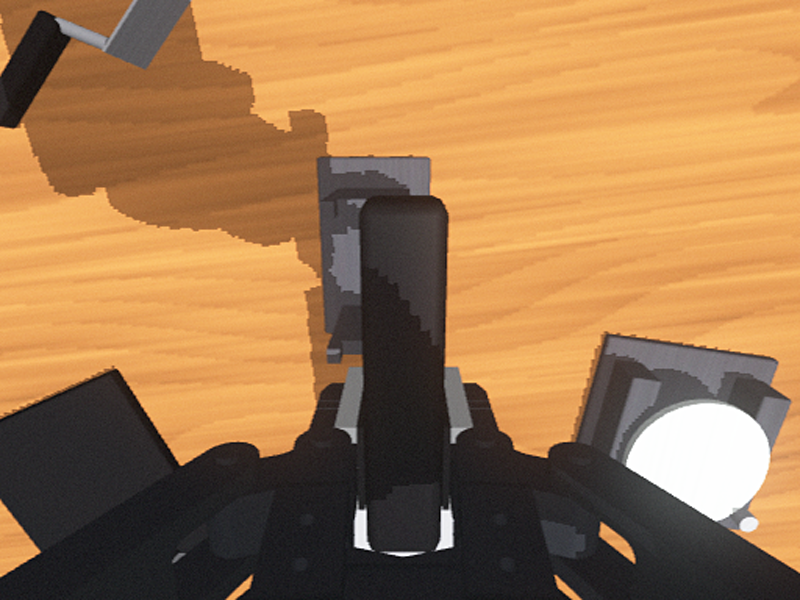

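The disc (700,460) sits on the carrier, touching the visible pin (748,522); the held spatula is beside the stand axis. Go above the notches and check the alignment.

Emit:
send_rows(series=[-0.4,-0.6,0,0,0,0,0,-0.8,-1.3,1.5,0,-0.1,-0.1,0,-1.1,-1.8,3.5,0,-0.1,-0.1,0,-1.1,-1.8,6,0,-0.1,-0.1,0,-1.1,-1.8,8.5,0,-0.1,-0.1,0,-1.1,-1.8,10,0,-0.1,-0.1,0,-1.1,-1.8,10.3,0,-0.1,-0.1,0,-1.1,-1.8,10.3,0,-0.1,-0.1,0,-1.1,-1.8,10.3,0,-0.1,-0.1,0])

```text
clock: 30.57
tcp_pos: [0.4768, 0.0104, 0.0932]
orientation: [0.001, 0.059, 0.998, -0.001]
wrist_force: [0.7, -0.5, -2.2]
finger_gap: 0.0183
```

```bash
python3 - <<'E'
from h import *
for i in range(2): read_camera("side")
print(pose()[:3], get_state()["wrist_force"]); print(move([.4762,.0094,.0613],173.1))
E
```

```text
(array([0.47734691, 0.01017631, 0.11248333]), np.float64(-6.755039267277457), np.float64(0.1873420590490584)) [-0.35526225  0.17021976 -2.25246153]
(array([ 0.12, -0.09,  3.25, -0.06,  0.19,  0.14]), 'rows', np.float64(0.8))
```

Emit:
send_rows(series=[0.05,-0.05,0.3,0,0.1,0.1,0,0.1,-0.09,0.8,0,0.2,0.1,0,0.12,-0.09,1.3,0,0.2,0.1,0,0.12,-0.09,1.8,0,0.2,0.1,0,0.12,-0.09,2.3,0,0.2,0.1,0,0.12,-0.09,2.7,0,0.2,0.1,0,0.12,-0.09,3,0,0.2,0.1,0,0.12,-0.09,3.1,0,0.2,0.1,0,0.12,-0.09,3.1,0,0.2,0.1,0])

```text
clock: 31.42
tcp_pos: [0.475, 0.0093, 0.0615]
orientation: [-0.001, 0.06, 0.998, -0.0]
wrist_force: [0.2, -0.6, -2.9]
finger_gap: 0.0185
```

```bash
python3 - <<'E'
from h import *
for i in range(2): read_camera("side")
print(pose()[:3], get_state()["wrist_force"],get_state()["ft_torque"]); print(move([.4762,.0094,.0613],173.1))
E
```

```text
(array([0.47509776, 0.00936659, 0.08013635]), np.float64(-6.879770831278085), np.float64(-0.1453104517304689)) [ 0.3917813   0.34284758 -2.72702396] [-0.00458192 -0.09338473 -0.05712107]
(array([-0.11,  0.02,  0.01, -0.06, -0.15,  0.02]), 'rows', np.float64(0.0))
```

Emit:
send_rows(series=[-0.1,0,0.04,0,-0.15,0,0,-0.1,0,0.08,0,-0.15,0,0,-0.1,0,0.08,0,-0.15,0,0])

```text
clock: 31.77
tcp_pos: [0.4752, 0.0093, 0.0613]
orientation: [-0.0, 0.06, 0.998, -0.001]
wrist_force: [-4.7, 1.1, 7.7]
finger_gap: 0.0184
```

```bash
python3 - <<'E'
from h import *
for i in range(2): read_camera("side")
print(pose()[:3], get_state()["wrist_force"],get_state()["ft_torque"])
E
```

```text
(array([0.47527964, 0.0093403 , 0.07999614]), np.float64(-6.881475467662412), np.float64(-0.04730411438918231)) [-4.51019649  0.11579276  7.31854255] [ 0.06689868  0.86028636 -0.01953115]
```

Emit:
send_rows(series=[0,0,-0.03,0,0,0,0.25,0,0,-0.03,0,0,0,0.3,0,0,-0.03,0,0,0,0.4,0,0,-0.03,0,0,0,0.6,0,0,0,0,0,0,1,0,0,0,0,0,0,1,0,0,0,0,0,0,1,0,0,0,0,0,0,1], newtons=30)

```text
clock: 32.53
tcp_pos: [0.4758, 0.0093, 0.0605]
orientation: [-0.0, 0.06, 0.998, -0.0]
wrist_force: [0.2, 0.7, -0.8]
finger_gap: 0.0859
```

Emit:
send_rows(series=[0,0,-1,0,0,0,1,0,0,-3,0,0,0,1,0,0,-6,0,0,0,1,0,0,-10,0,0,0,1,0,0,-14,0,0,0,1,-1,5,-16,0,0,0,1,-2,8,-17,0,0,0,1,-3,11,-17,0,0,0,1,-4,13,-17,0,0,0,1,-4,13,-17,0,0,0,1])

```text
clock: 33.37
tcp_pos: [0.5332, 0.1371, 0.2314]
orientation: [0.001, 0.058, 0.998, 0.0]
wrist_force: [-0.1, -0.2, 0.3]
finger_gap: 0.0854
```

Emit:
send_rows(series=[0,0,0,0,0,0,1,0,0,0,0,0,0,1,0,0,0,0,0,0,1,0,0,0,0,0,0,1])

```text
clock: 33.7
tcp_pos: [0.5306, 0.1327, 0.2305]
orientation: [-0.0, 0.061, 0.998, -0.001]
wrist_force: [-0.5, -0.7, -0.2]
finger_gap: 0.0854
```

```bash
python3 - <<'E'
from look import *
s=get_state(); print(s["finger_gap"],s["tcp_pos"],s["wrist_force"],s["clock"])
ci,im,o=look("w6",["disc","carrier","spatula","stand"])
for m in o["disc"][:2]:
    if m.sum()>1000: print("disc",m.sum(),fit([(ci,m)],DISC,[CA[0],CA[1],0,.038]))
for m in o["carrier"][:2]:
    mm=m|o["disc"][0]; print("carr",fit([(ci,mm)],CARR+[DISC[0]+[0,0,.038]],[*CA,0]))
for m in o["spatula"][:2]: print("spat",fit([(ci,m)],[b+np.array([0,0,.08]) for b in HANDLE+blade(-8)+[box(36,55,-6,6,-60,-50)]],[.4765,.009,-.12,0]))
cv2.imwrite("pics/w6.png",cv2.resize(im,(800,600),interpolation=2))
E
```

```text
0.08538127562698611 [0.53063549 0.13273387 0.2305072 ] [-0.46856946 -0.6777402  -0.19160462] 33.7
w6 disc 0.76 [284. 195.  88.  82.] 5412
w6 disc 0.52 [  0. 201.  68. 113.] 4088
w6 disc 0.3 [263. 161. 124. 118.] 5703
w6 carrier 0.72 [280. 312.  97.  58.] 3161
w6 carrier 0.64 [265. 159. 124. 121.] 5748
w6 spatula 0.57 [ 87.  57.  81. 196.] 7127
w6 stand 0.65 [ 72.  46. 100. 118.] 6048
drift 0.0004102198231457632
disc 5412 (array([0.6144, 0.1976, 0.056 ]), np.float64(0.034))
disc 4088 (array([0.6145, 0.198 , 0.    ]), np.float64(1.0))
carr (array([0.6513, 0.1998, 0.3076]), np.float64(0.606))
carr (array([ 0.6142,  0.1977, -0.2768]), np.float64(0.046))
spat (array([ 0.4752,  0.0094, -0.1231]), np.float64(0.088))
```

View pics/w6.png

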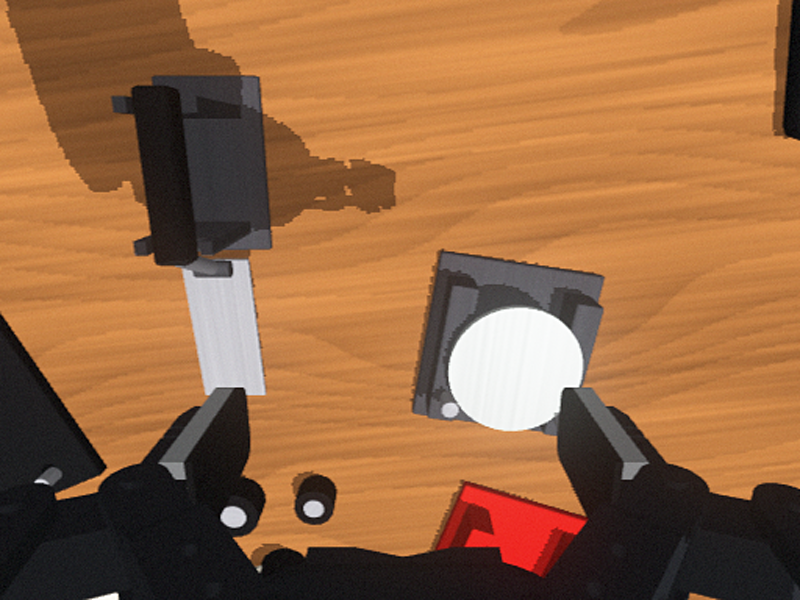

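```bash
python3 - <<'E'
from look import *
ci,o=pickle.load(open("w6.pkl","rb"))
P=[b+np.array([0,0,.08]) for b in HANDLE]
# dark-handle extents: project nominal handle and compare with picture darkness
im=cv2.imread("pics/w6.png"); im=cv2.resize(im,(512,384),interpolation=cv2.INTER_AREA).max(2)
for z in(-.01,-.005,0,.005,.01):
    a=render(ci,P,[.4760,.0092,-.1205,z])>.5; ring=(cv2.dilate(a.astype(np.uint8),np.ones((5,5)))>0)&~a
    print(z,im[a].mean().round(1),im[ring].mean().round(1))
print(hand_in(), get_state()["clock"])
E
```

```text
-0.01 34.0 52.7
-0.005 33.4 83.5
0 39.2 99.0
0.005 48.4 99.4
0.01 60.0 99.6
the job is handed in; nothing more can be done
the job is handed in; nothing more can be done
```

The job is done and handed in at about 34 s of the 72 s allowed.

- **Picking up:** I took the larger spatula from its stand. Touching the blade to the bench gave a blade angle of about 8° tip-down, and touching the slab put its top at about 9.5 mm. I slid the blade under the disc against the slab's pins with about 7 N at most on the wrist, then lifted and carried it.
- **Setting down:** I moved the disc up to the carrier pins. It slid about 6 mm back on the blade there, so it was touching them. I lowered it onto the ledges, drew the blade out underneath and put the spatula back in its notches.

**Last checks**
- **Disc position:** in the closing wrist picture the fitted disc centre is (0.6144, 0.1976) and the carrier seat (0.6142, 0.1977), a difference of about 0.2 mm. The earlier scene and side camera fits disagreed by up to 5 mm; I put that down to their coarse resolution.
- **Disc on the ledges:** when the blade dropped away, the wrist load returned to the empty-spatula value of about -3 N.
- **Spatula in the stand:** the picture shows the handle between the saddle cheeks, and its fitted origin is within about 1.5 mm of where it started. A rough image check put the handle somewhere between resting height and 5 mm below, so it did not settle the height exactly. Just before release the handle pressed into the stand with about 10 N, and after release that load was gone.
- **Everything else:** I did not measure the other bench items again. The pucks showed in the last picture and the wrist force never suggested contact with anything else.

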